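# Lay a breakfast tray for a boiled egg

## Robot

A 7-joint arm with a two-finger parallel gripper is mounted at the origin on a cart in front of the work surface, level with it; the furniture and walls round the work are solid. World frame = base frame: x ahead of the robot, y to its left, z up, the work surface at z = 0. Lengths are in mm, angles in rad, forces in N, time in s.
With the tool pointing down it reaches from about 400 to 875 mm from the base axis. Payload 4.4 kg.
Tool frame: the origin (TCP) lies at the very end of the fingers, on their centre line; the grasp point (between the pads) lies 19 mm behind it; y points along the fingers, x is the direction in which the jaws open and shut, and the axes are right-handed (so a half turn about y gives the same grasp; the last joint's range is limited). The gripper opens to 85 mm and grips with 20 to 120 N. Pads are 22 mm wide; open, the fingers measure 114 mm over their backs; the gripper's body (76 mm by 85 mm) begins 54 mm behind the grasp point. The pads swing forward as they close: fully open they stand 13 mm farther back than shut.
Start: joints at [-1.289, 0.628, 0.038, 1.517, -0.027, 0.996, -0.02], TCP at [221.517, 611.104, 231.313] pointing down, gripper open.
Joint ranges: [-3.06, 3.06], [-0.37, 2.12], [-1.25, 1.32], [0.18, 2.47], [-1.1, 4.24], [0.23, 1.98], [-2.94, 2.94]. Speed limits (rad/s): [2.57, 2.57, 3.14, 3.14, 3.14, 3.14, 3.14].

## Interface

Orientations are given as [roll, pitch, yaw] about the fixed x, y, z axes, in that order (R = Rz(yaw) Ry(pitch) Rx(roll)).
In Python, from cell import readout, eyes, finish_job gives the robot as it stands. The module is installed in compiled form; this text tells all that it offers.
- The arm moves only by the tool apply_moves, never from a script. Its argument "commands" is a list that holds one entry, the list of rows, each a list of 6 numbers: the shift along the tool's x, y, z in units of 0.04 m (1.0 is 0.04 m), then the turn, a rotation vector about the tool's x, y, z in units of 5 degrees (1.0 is 5 degrees). A call has 1 to 8 rows; each row shifts and turns the pose as measured when the row begins, along the tool's axes as they then stand; what a row does not reach is not made up. A row lasts 1/12 s, in which the tool goes at most 41.7 mm and 7.16 degrees, less where a joint would pass 70% of its speed; a pose out of reach is approached as far as the arm can. A call with a number of a shift or a turn outside -1 to 1 is refused whole. A call with a gripper value outside its range is refused whole. "claw" is the finger opening in mm, from 0 to 85.4, set as the call begins (left out, the last holds). The fingers move at their own pace and stop on an object; the grip force is fixed at half the most. Time passes only in rows, so rows that do not move let the fingers close. It gives the time, the measured TCP pose, the force and the opening at its end, in the units of the state.
- readout.read_state(): the state, without advancing time (a new reading comes with each control period).
- eyes.get_image(name): name is "side" or "top" or "wrist"; returns a dict with "image" (400x640x3 uint8, red, green, blue), "mtx" (3x3 intrinsics, pixels), "rvec" (rotation vector, rad) and "tvec" (3), from world to camera coordinates, as OpenCV has them. Camera axes: x right, y down, z forward; pixel columns grow to the right and rows downward; lengths in mm; the calibration is good to about 2 mm. The wrist camera is an equidistant fisheye: a pixel r from the principal point sees the ray r / f radians off the axis. A picture is of the moment at which its call begins. There is no depth.
- finish_job(): hands the job in, once; it reports no verdict.
The state is a dict: "clock": time; "qpos": joint angles; "qd": joint speeds; "tau": joint torques, N m; "eef_pos": TCP position; "tool_rot": TCP orientation; "force": force on the tool from outside, world axes, zero at the start; "torque": the same for the moment, N m; "width": finger opening in mm.
Only numpy, scipy, OpenCV 4.12 (cv2) and the standard library are available. Lean on these libraries where they do the work, as an engineer would, in place of code of your own. Each camera call takes 0.05 s, during which the arm holds its last target. There are 200 camera calls.

## Task

Lay the boiled-egg breakfast on the tray, as seen by someone sitting at its near long side (the robot's side): stand the egg cup in the middle of the plate and sit the egg upright in the cup; lay the teaspoon flat on the tray to the right of the plate, bowl pointing straight away from the sitter, with about 3 cm between the plate's rim and the widest part of the spoon; stand the salt shaker on the tray to the right of the spoon with about 2 cm between them. Spoon and shaker are both centred level with the egg cup, in one straight row across the tray. Leave the plate, the jam jar, the tin and the lemon where they are.

Things in the scene. Friction and masses are not known exactly. Their poses are not given: they have to be found in the camera images.
- tray: Light-wood tray 190 x 330 mm, fixed. Origin: centre of underside, at worktop height. x: across its short side, away from sitter and robot; y: along it, to the sitter's left; z up; yaw within 0.2 rad of the world axes. Inner floor 174 x 314 mm, 6 mm above the origin; rim 16 mm high; a thin steel bow handle at each short end rises to 40 mm, 8 mm outside the rim.
- plate: Round white plate on the left half of the tray, loose, 0.3 kg, diameter 130 mm, 15 mm high, already where it belongs. Origin: centre of its underside, resting on the tray's floor; its axes start parallel to the tray's. Its flat middle, 80 mm across, is 5 mm above its origin.
- egg_cup: White footed egg cup, 48 mm across the rim, 56 mm high, 0.09 kg; foot 40 mm across, slim stem. Origin: centre of its underside; z up. The bowl is 36 to 48 mm wide from 33 to 56 mm of height: grip it there from above, fingertips about 25 mm above its underside. The egg sits on the bowl's inner wall just inside the rim (opening 40 mm).
- egg: Brown boiled egg, 43 mm thick, 57 mm long, 0.06 kg, upright, pointed end up, in a hole of the rack. Origin: its lower, blunt end; z to the pointed end. Thickest 25 mm above its origin. In the rack its origin is 14 mm above the worktop; seated in the cup, 42 mm above the cup's origin, the cup's rim then 14 mm above the egg's origin: grip it with the fingertips 19 mm or so above its origin.
- egg_rack: Wooden egg rack, a block 62 x 116 x 26 mm with two round holes of 37 mm, fixed on the worktop. Origin: centre of its underside. The egg stands in the hole at y = +28 mm, the hole at y = -28 mm is empty.
- teaspoon: Steel teaspoon lying flat, 132 mm long, 28 mm wide at the bowl, 11 mm high, 0.02 kg. Origin: under the middle of its length and width, on the surface it lies on; x points along it towards its bowl, z up. Grip it across its middle, fingertips about 2 mm above the surface.
- salt_shaker: Salt shaker with a grey top, waisted glass body, 44 mm diameter, 90 mm high, 0.1 kg. Body up to 74 mm, then a cap 34 mm wide. Its base is a little uneven: it may lean by 3 degrees. Origin: centre of its underside; z up. Grip the body with the fingertips 35 to 45 mm above its underside.
- jam_jar: Bystander: jam jar with a red lid, 65 x 69 x 86 mm, behind the tray on the left. Origin: centre of its underside. Not to be moved.
- tin: Bystander: short food tin, 75 mm diameter, 58 mm high, behind the tray on the right, near the bread bin. Origin: centre of its underside. Not to be moved.
- lemon: Bystander: lemon, 78 x 55 x 56 mm, near the front right of the worktop. Origin: under its middle. Not to be moved.
Not all that is in view belongs to the job. Leave any purple look-alike of the egg_cup alone.

How it is judged (in metres and radians):
At the end, for the whole second after the job is handed in: Cup upright, within 12 mm of the plate's centre; egg seated in it, upright to 20 deg; spoon flat on the tray, bowl away, straight to 10 deg, its middle 94-124 mm right of the plate's centre; shaker upright, 41-71 mm right of the spoon; both level with the plate to 15 mm; all released, at rest (horizontal distance between egg_cup and plate below 0.012 m and z of egg_cup in the frame of plate between 0.001 and 0.009 m and angle between egg_cup's own z axis and vertical below 0.1 rad and horizontal distance between egg and egg_cup below 0.009 m and z of egg in the frame of egg_cup between 0.037 and 0.047 m and angle between egg's own z axis and vertical below 0.35 rad and x of teaspoon in the frame of plate between -0.015 and 0.015 m and y of teaspoon in the frame of plate between -0.124 and -0.094 m and angle between the x axis of teaspoon and the x axis of tray, either way round below 0.17 rad and y of plate in the frame of teaspoon above 0.05 m and z of teaspoon in the frame of tray between 0.003 and 0.009 m and x of salt_shaker in the frame of plate between -0.015 and 0.015 m and y of salt_shaker in the frame of teaspoon between -0.071 and -0.041 m and angle between salt_shaker's own z axis and vertical below 0.14 rad and z of salt_shaker in the frame of tray between 0.003 and 0.009 m and linear speed of each of egg_cup, egg, teaspoon, salt_shaker below 0.02 m/s and angular speed of each of egg_cup, egg, teaspoon, salt_shaker below 0.3 rad/s and contact force between each of egg_cup, egg, teaspoon, salt_shaker and the fingers below 0.05 N); the robot touches nothing.
It fails at once if the jam jar was moved (more than 20 mm) (distance of jam_jar from where it was at the start of the episode above 0.02 m).
It fails at once if the tin was moved (more than 20 mm) (distance of tin from where it was at the start of the episode above 0.02 m).
It fails at once if the lemon was moved (more than 25 mm) (distance of lemon from where it was at the start of the episode above 0.025 m).
It fails at once if the plate was moved (more than 20 mm) (distance of plate from where it was at the start of the episode above 0.02 m).
It also fails if it takes over 131 s, if anything falls off the work surface, if the arm or the gripper's body presses on something with over 40 N, if the wrist force passes 120 N, or if a joint passes its speed limit or range.

## Working session

There is one attempt and no reset: what is moved stays moved. The work goes in short steps, Python scripts to look and compute and a tool call to move; the robot and the scene stay as the last step left them, time stands still between calls to the robot, and variables do not carry over. Pictures are saved under pics/ and viewed, about 12 in all and at most 16, crops included, and the job is handed in when it is done.

Besides the shell and the picture viewer there is one more tool, called after "Call:" in YAML: its name, and indented under it one key for each argument. apply_moves: Moves the arm, as the interface text tells. Shifts and turns lie within -1 to 1; 1 stands for 0.04 m of shift or 5 degrees of turn. Its arguments: {"type":"object","properties":{"commands":{"type":"array"},"claw":{"type":"number"}},"required":["commands"]}

```bash
mkdir -p pics
cat > h.py <<'E'
import numpy as np, cv2
from cell import readout, eyes
def grab(name, save=None):
    d=eyes.get_image(name); im=cv2.cvtColor(np.asarray(d['image']),cv2.COLOR_RGB2BGR)
    if save: cv2.imwrite('pics/'+save,im)
    R=cv2.Rodrigues(np.array(d['rvec'],float))[0]
    return dict(im=im,K=np.array(d['mtx'],float),R=R,t=np.array(d['tvec'],float).ravel())
def ray(c,uv,fish=False):
    K=c['K']; x=(uv[0]-K[0,2])/K[0,0]; y=(uv[1]-K[1,2])/K[1,1]
    if fish:
        th=np.hypot(x,y); s=np.sin(th)/th if th>1e-9 else 1; v=np.array([x*s,y*s,np.cos(th)])
    else: v=np.array([x,y,1.])
    return -c['R'].T@c['t'], c['R'].T@(v/np.linalg.norm(v))
def onz(c,uv,z,fish=False):
    o,d=ray(c,uv,fish); return o+d*(z-o[2])/d[2]
def proj(c,P):
    p=c['R']@np.array(P,float)+c['t']; q=c['K']@p; return q[:2]/q[2]
E
python3 - <<'E'
from h import *
print(readout.read_state())
for n in ('side','top'):
    c=grab(n,n+'1.png'); print(n,c['K'].tolist(),(-c['R'].T@c['t']).round(1),c['R'].round(3).tolist())
    import pickle; pickle.dump(c,open(n+'1.pkl','wb'))
E
```

```text
{'clock': 0.0, 'qpos': array([-1.28880745,  0.62932412,  0.03842284,  1.5183573 , -0.02703918,
        0.99631007, -0.01999099]), 'qd': array([ 1.77044255e-03, -1.29711179e-03, -6.16122199e-04,  4.06256245e-04,
        9.21311406e-05, -4.37183796e-04, -5.15526232e-04]), 'tau': array([-1.56988162e-04, -5.63398647e+01,  1.22627344e+00, -1.93452144e+01,
        1.10297219e-02,  1.04523380e-02,  7.89008539e-06]), 'eef_pos': array([221.27217959, 610.51684354, 230.40641812]), 'tool_rot': array([-1.57077581,  0.00188212,  1.22301086]), 'force': array([-0.16078804, -0.16463164, -0.52936731]), 'torque': array([-0.04737488,  0.0098408 , -0.03575625]), 'width': 85.53393489570203}
side [[518.035574424179, 0.0, 320.35910912935776], [0.0, 518.035574424179, 203.35017971671422], [0.0, 0.0, 1.0]] [  12.4 1165.1 1038.2] [[-0.906, -0.424, 0.002], [-0.257, 0.545, -0.798], [0.337, -0.724, -0.602]]
top [[488.04297921120053, 0.0, 328.888869151998], [0.0, 488.04297921120053, 204.15249621836008], [0.0, 0.0, 1.0]] [ 316.3  -13.3 1440.9] [[0.013, -1.0, -0.014], [-0.986, -0.01, -0.166], [0.166, 0.016, -0.986]]
```

View pics/top1.png

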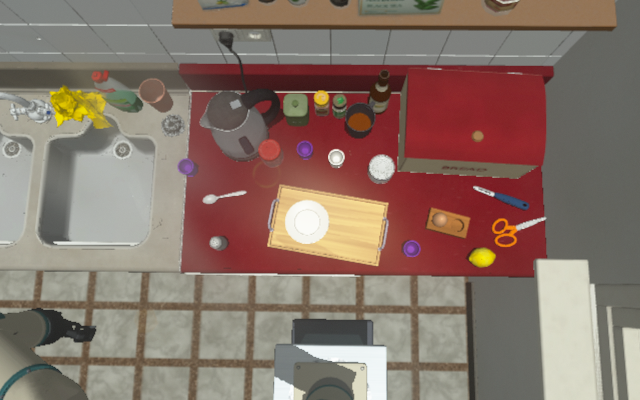

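View pics/side1.png

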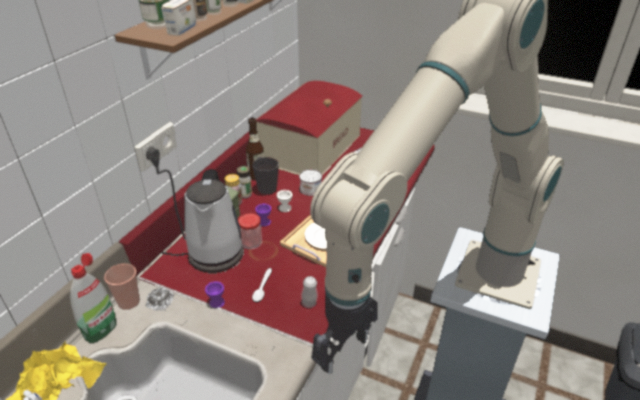

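Top view: tray (328,225) with the plate (306,222), white cup (336,158), spoon (225,197), shaker (218,242), rack and egg (447,221), lemon (482,257), jar (270,150), tin (381,168). Purple cups are at (305,149), (187,167) and (412,248). In the side view the arm hides the rack and the right part of the tray.

```bash
cat > m.py <<'E'
from h import *
import pickle
c=pickle.load(open('top1.pkl','rb')); s=pickle.load(open('side1.pkl','rb'))
def blobs(c,roi,lo,hi,mina=30):
    x0,y0,x1,y1=roi; hsv=cv2.cvtColor(c['im'],cv2.COLOR_BGR2HSV)[y0:y1,x0:x1]
    m=cv2.inRange(hsv,lo,hi); cs,_=cv2.findContours(m,cv2.RETR_EXTERNAL,cv2.CHAIN_APPROX_NONE)
    return [k+np.array([x0,y0]) for k in sorted(cs,key=cv2.contourArea,reverse=True) if cv2.contourArea(k)>=mina]
def rep(n,c,k,z):
    r=cv2.minAreaRect(k); (x,y),rad=cv2.minEnclosingCircle(k)
    W=np.array([onz(c,p[0],z)[:2] for p in k],np.float32); R=cv2.minAreaRect(W)
    print(n,'px',np.round(r[0],1),'area',cv2.contourArea(k),'rect@z%d'%z,np.round(R[0],1),np.round(R[1],1),round(R[2],1))
    return W
W=(0,0,120),(180,60,255)
# tray: not red cloth
for n,roi,lo,hi,z in [('tray',(262,180,395,270),(8,30,90),(30,200,255),16),
 ('plate',(275,195,335,250),(0,0,150),(180,50,255),21),
 ('cup',(325,148,348,168),(0,0,110),(180,70,255),56),
 ('spoon',(198,185,250,208),(0,0,110),(180,90,255),5),
 ('shaker',(205,230,232,252),(0,0,60),(180,90,255),0),
 ('rack',(420,200,475,242),(5,40,60),(25,230,255),26),
 ('tin',(362,150,402,186),(0,0,120),(180,70,255),58),
 ('lemon',(465,245,500,270),(20,120,90),(35,255,255),28)]:
    for k in blobs(c,roi,lo,hi)[:2]: rep(n,c,k,z)
for n,roi,lo,hi,z in [('cupS',(272,186,297,216),(0,0,110),(180,70,255),56),('spoonS',(248,264,276,304),(0,0,120),(180,90,255),5),('shakerS',(298,272,320,310),(0,0,70),(180,90,255),0)]:
    for k in blobs(s,roi,lo,hi)[:1]: rep(n,s,k,z); print(cv2.boundingRect(k))
a=cv2.resize(c['im'][140:270,180:350],None,fx=4.7,fy=4.4,interpolation=cv2.INTER_CUBIC); cv2.imwrite('pics/cropA.png',cv2.resize(c['im'][140:270,190:350],None,fx=5,fy=4.6,interpolation=cv2.INTER_CUBIC)[:600])
b=cv2.resize(c['im'][195:270,360:510],None,fx=5,fy=5,interpolation=cv2.INTER_CUBIC); cv2.imwrite('pics/cropB.png',b)
E
python3 m.py
```

```text
tray px [327.8 224.3] area 7128.5 rect@z16 [496.8  12.8] [333.  192.7] 80.5
plate px [306.5 221.5] area 1455.0 rect@z21 [503.4  74.8] [127.3 126.5] 0.7
cup px [336. 158.] area 223.5 rect@z56 [686.5 -10. ] [54.2 46.8] 0.5
spoon px [224.1 196.8] area 189.0 rect@z5 [577.1 324.6] [ 28.5 134.1] 7.8
shaker px [218. 243.] area 190.5 rect@z0 [439.4 338. ] [49.3 45.4] 46.7
rack px [447.6 222.7] area 906.5 rect@z26 [ 503.4 -336.4] [121.9  67.9] 75.9
tin px [381.5 168.5] area 560.5 rect@z58 [ 655.8 -142.5] [72.6 86.7] 89.9
lemon px [481.8 257.2] area 359.5 rect@z28 [ 404.1 -431.3] [59.2 64.3] 44.3
cupS px [284.5 200.5] area 228.5 rect@z56 [672.4  17.8] [ 48.3 113.3] 28.9
(277, 190, 16, 22)
spoonS px [263.4 285. ] area 220.5 rect@z5 [577.6 323.2] [ 32.4 129.6] 10.2
(252, 268, 20, 34)
shakerS px [309.  291.5] area 381.5 rect@z0 [454.3 288.8] [ 38.1 114.3] 25.5
(302, 276, 15, 32)
```

View pics/cropA.png

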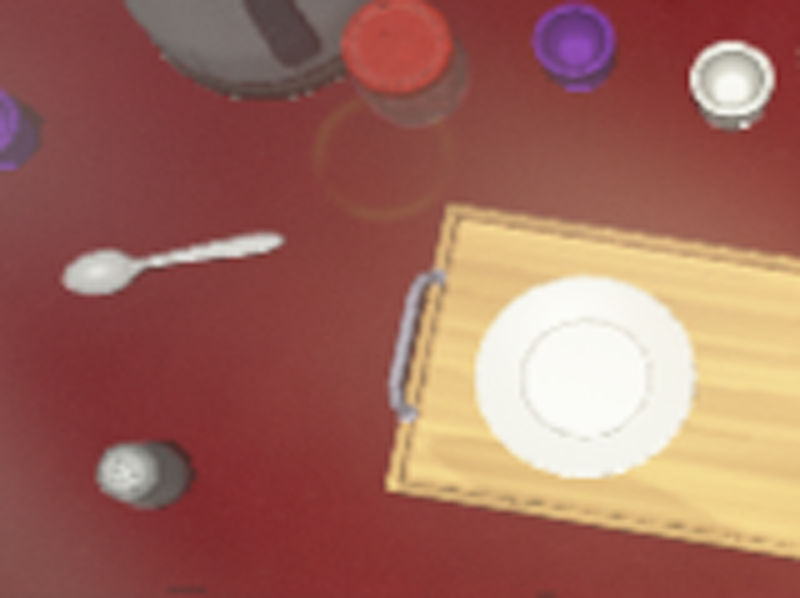

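View pics/cropB.png

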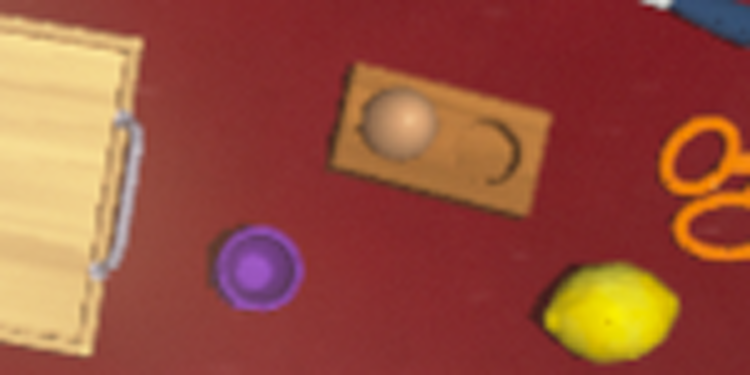

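Crop A: cap of the shaker at px (215.6,242.6), cup rim centre at px (336.4,157.8), spoon bowl to the left (+y). Crop B: egg at px (440,219.8), at the left (+y) end of the rack.

```bash
cat >> h.py <<'E'
def go(target,yaw_deg):
    """print what is left to go: total shift in tool units (tool down, yaw as it stands) and turn units"""
    s=readout.read_state(); p=np.array(s['eef_pos']); r=np.array(s['tool_rot']); y=r[2]
    d=np.array(target,float)-p; c,n=np.cos(y),np.sin(y)
    t=np.array([c*d[0]+n*d[1],-d[2],-n*d[0]+c*d[1]])/40
    e=(yaw_deg-np.degrees(y)+180)%360-180
    c2,n2=np.cos(np.radians(yaw_deg)),np.sin(np.radians(yaw_deg))
    t2=np.array([c2*d[0]+n2*d[1],-d[2],-n2*d[0]+c2*d[1]])/40
    print('pos',p.round(1),'yaw',round(float(np.degrees(y)),1),'tilt',r[:2].round(3),'w',round(s['width'],1),'| shift units',t.round(2),'turn-y units',round(-e/5,2),'| after turn',t2.round(2))
E
cat > m2.py <<'E'
from m import *
print('---')
print('cap',onz(c,(215.6,242.6),90).round(1),'cup rim',onz(c,(336.4,157.8),56).round(1),'egg',onz(c,(440,219.8),45).round(1))
k=blobs(c,(198,185,250,208),(0,0,110),(180,90,255))[0]
v=cv2.fitLine(np.array([onz(c,p[0],5)[:2] for p in k],np.float32),cv2.DIST_L2,0,.01,.01).ravel(); print('spoon dir',np.degrees(np.arctan2(v[1],v[0])))
# two-view: cap and cup rims, closest points
def tri(uv1,uv2):
    o1,d1=ray(c,uv1);o2,d2=ray(s,uv2); A=np.c_[d1,-d2]; x=np.linalg.lstsq(A,o2-o1,rcond=None)[0]; a=o1+d1*x[0];b=o2+d2*x[1]; return ((a+b)/2).round(1),np.linalg.norm(a-b).round(1)
print('cap proj in side',proj(s,onz(c,(215.6,242.6),90)).round(1),'cup rim proj',proj(s,onz(c,(336.4,157.8),56)).round(1))
yaw=np.radians(-14.1); R=np.array([[np.cos(yaw),-np.sin(yaw)],[np.sin(yaw),np.cos(yaw)]])
print('egg by rack',np.array([503.4,-336.4])+R@[0,28])
print('plate bottom/tray',onz(c,(306.5,221.5),21).round(1))
for n,u in [('purpleR',(411.5,247)),('kettle base side',(215,262))]: print(n,onz(c if n[0]=='p' else s,u,56 if n[0]=='p' else 0).round(0))
go([577,324.5,150],7)
E
python3 m2.py | sed -n '/---/,$p'
```

```text
---
cap [432. 322.  90.] cup rim [687.  -11.2  56. ] egg [ 508.9 -310.9   45. ]
spoon dir -77.70304
cap proj in side [310.7 277.9] cup rim proj [284.9 194.2]
egg by rack [ 510.22122033 -309.24358357]
plate bottom/tray [502.9  74.7  21. ]
purpleR [ 429. -226.   56.]
kettle base side [750. 302.   0.]
pos [221.3 610.6 230.5] yaw 70.1 tilt [-1.571  0.002] w 85.5 | shift units [ -3.69   2.01 -10.8 ] turn-y units 12.61 | after turn [ 7.95  2.01 -8.18]
```

Call:
apply_moves:
  commands:
    - [[-0.31,0.1,-0.9,0,0,0],[-0.31,0.1,-0.9,0,0,0],[-0.31,0.1,-0.9,0,0,0],[-0.31,0.1,-0.9,0,0,0],[-0.31,0.1,-0.9,0,0,0],[-0.31,0.1,-0.9,0,0,0],[-0.31,0.1,-0.9,0,0,0],[-0.31,0.1,-0.9,0,0,0]]
  claw: 40

```text
clock: 0.77
eef_pos: [454.2, 423.0, 191.9]
tool_rot: [-1.559, 0.002, 1.248]
force: [0.4, 0.6, 0.3]
width: 40.3
```

Call:
apply_moves:
  commands:
    - [[0,0,0,0,1,0],[0,0,0,0,1,0],[0,0,0,0,1,0],[0,0,0,0,1,0],[0,0,0,0,1,0],[0,0,0,0,1,0],[0,0,0,0,1,0],[0,0,0,0,1,0]]

```text
clock: 1.43
eef_pos: [466.7, 405.1, 186.7]
tool_rot: [-1.576, 0.016, 0.492]
force: [-0.3, -0.4, -0.2]
width: 39.4
```

```bash
python3 -c "
from h import *
go([577,324.5,130],10.4)"
```

```text
pos [466.7 405.1 186.7] yaw 28.2 tilt [-1.576  0.016] w 39.4 | shift units [ 1.48  1.42 -3.08] turn-y units 3.56 | after turn [ 2.35  1.42 -2.48]
```

Call:
apply_moves:
  commands:
    - [[0,0,0,0,0.9,0],[0,0,0,0,0.9,0],[0,0,0,0,0.9,0],[0,0,0,0,0.9,0],[0.6,0.35,-0.62,0,0,0],[0.6,0.35,-0.62,0,0,0],[0.6,0.35,-0.62,0,0,0],[0.6,0.35,-0.62,0,0,0]]

```text
clock: 2.1
eef_pos: [569.8, 332.5, 126.9]
tool_rot: [-1.574, 0.02, 0.179]
force: [1.1, -0.9, -0.8]
width: 39.9
```

Call:
apply_moves:
  commands:
    - [[0,0,0,0,0,0],[0,0,0,0,0,0]]

```text
clock: 2.27
eef_pos: [575.2, 322.5, 122.6]
tool_rot: [-1.582, 0.021, 0.167]
force: [-0.2, 0.9, -0.5]
width: 40.0
```

```bash
python3 -c "
from h import *
go([577,324.5,130],10.4)
import pickle
w=grab('wrist','w1.png'); pickle.dump(w,open('w1.pkl','wb')); print(w['K'][0],(-w['R'].T@w['t']).round(1),w['R'].round(2).tolist())"
```

```text
pos [575.2 322.5 122.6] yaw 9.6 tilt [-1.582  0.021] w 40.0 | shift units [ 0.05 -0.18  0.04] turn-y units -0.17 | after turn [ 0.05 -0.18  0.04]
[309.70691629   0.         320.27075326] [565.5 396.1 264.5] [[0.99, 0.17, -0.02], [0.17, -0.94, 0.3], [0.03, -0.29, -0.96]]
```

View pics/w1.png

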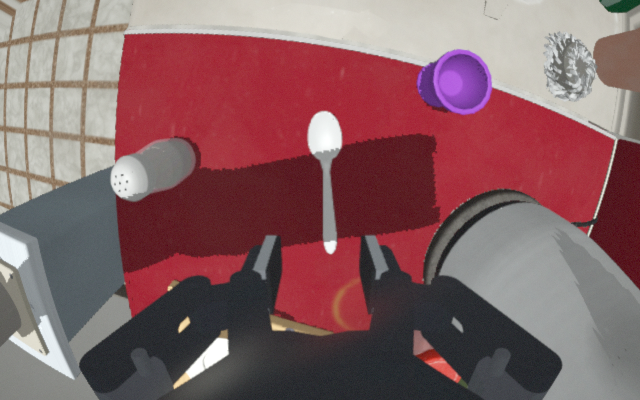

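Wrist view: spoon bowl tip at (323,110), handle tip at (331,253), shaker cap centre about (126,180) and its base edge near (190,155).

```bash
python3 -c "
from h import *
import pickle
w=pickle.load(open('w1.pkl','rb'))
a=onz(w,(323,110),5,True);b=onz(w,(331,253),4,True);print(a,b,(a+b)/2,np.linalg.norm(a-b),np.degrees(np.arctan2(*(a-b)[1::-1])))
print('cap',onz(w,(126,180),90,True))
m=((a+b)/2)[:2]; go([m[0],m[1],2],10.4)"
```

```text
[563.61937305 388.57878009   5.        ] [593.2865551 260.240682    4.       ] [578.45296408 324.40973104   4.5       ] 131.72626584128423 103.01610429453746
cap [438.74938354 329.53528955  90.        ]
pos [575.5 321.  122.5] yaw 9.5 tilt [-1.584  0.021] w 40.0 | shift units [0.09 3.01 0.07] turn-y units -0.18 | after turn [0.09 3.01 0.07]
```

```bash
cat >> h.py <<'E'
from scipy.spatial.transform import Rotation as Ro
_go=go
def go(target,yaw_deg):
    _go(target,yaw_deg)
    s=readout.read_state(); R=Ro.from_euler('xyz',s['tool_rot']); D=Ro.from_euler('xyz',[-90,0,yaw_deg],degrees=True)
    print('  exact: turn units',(np.degrees((R.inv()*D).as_rotvec())/5).round(2),'shift units',(R.inv().apply(np.array(target)-s['eef_pos'])/40).round(2),'t',round(s['clock'],1),'F',np.round(s['force'],1))
E
python3 -c "
from h import *
go([578.5,324.4,2],12.5)"
```

```text
pos [575.5 321.  122.5] yaw 9.5 tilt [-1.584  0.021] w 40.0 | shift units [0.09 3.01 0.07] turn-y units -0.6 | after turn [0.09 3.01 0.07]
  exact: turn units [ 0.14 -0.59 -0.25] shift units [0.15 3.01 0.11] t 2.3 F [ 1.6 -0.7 -0.6]
```

Call:
apply_moves:
  commands:
    - [[0.04,0,0.03,0.07,-0.3,-0.12],[0.04,0,0.03,0.07,-0.3,-0.12],[0,0.6,0.01,0,0,0],[0,0.6,0,0,0,0],[0,0.6,0,0,0,0],[0,0.5,0,0,0,0],[0,0,0,0,0,0],[0,0,0,0,0,0]]
  claw: 30

```text
clock: 2.98
eef_pos: [574.8, 336.3, 32.9]
tool_rot: [-1.56, -0.011, 0.244]
force: [0.4, 0.6, 0.1]
width: 29.9
```

```bash
python3 -c "
from h import *
go([578.5,324.4,2],12.5)"
```

```text
pos [574.8 336.3  32.9] yaw 14.0 tilt [-1.56  -0.011] w 29.9 | shift units [ 0.02  0.77 -0.31] turn-y units 0.3 | after turn [ 0.02  0.77 -0.31]
  exact: turn units [-0.12  0.3   0.12] shift units [ 0.01  0.77 -0.32] t 3.0 F [0.4 0.6 0.1]
```

Call:
apply_moves:
  commands:
    - [[0,0,-0.16,-0.05,0.15,0.05],[0,0,-0.12,-0.05,0.1,0.05],[0,0.35,0,0,0,0],[0,0,0,0,0,0],[0,0,0,0,0,0]]

```text
clock: 3.4
eef_pos: [579.9, 327.7, 23.7]
tool_rot: [-1.566, -0.009, 0.224]
force: [0.3, -0.4, -0.3]
width: 30.1
```

```bash
python3 -c "
from h import *
go([578.5,324.4,2],12.5)"
```

```text
pos [579.9 327.7  23.7] yaw 12.8 tilt [-1.566 -0.009] w 30.1 | shift units [-0.05  0.54 -0.07] turn-y units 0.07 | after turn [-0.05  0.54 -0.07]
  exact: turn units [-0.05  0.07  0.11] shift units [-0.06  0.54 -0.07] t 3.4 F [ 0.3 -0.4 -0.3]
```

Call:
apply_moves:
  commands:
    - [[-0.03,0.2,-0.04,0,0,0.1],[-0.03,0.15,-0.03,0,0,0],[0,0.1,0,0,0,0],[0,0,0,0,0,0],[0,0,0,0,0,0]]

```text
clock: 3.82
eef_pos: [578.4, 324.0, 3.9]
tool_rot: [-1.566, 0.0, 0.224]
force: [0.4, -0.5, 0.3]
width: 30.3
```

```bash
python3 -c "
from h import *
go([578.5,324.4,2],12.5)"
```

```text
pos [578.4 324.    3.9] yaw 12.8 tilt [-1.566  0.   ] w 30.3 | shift units [0.01 0.05 0.01] turn-y units 0.06 | after turn [0.01 0.05 0.01]
  exact: turn units [-0.05  0.06 -0.  ] shift units [0.01 0.05 0.01] t 3.8 F [ 0.4 -0.5  0.3]
```

Close, then lift.

Call:
apply_moves:
  commands:
    - [[0,0.05,0,0,0,0],[0,0,0,0,0,0],[0,0,0,0,0,0],[0,0,0,0,0,0],[0,0,0,0,0,0],[0,0,0,0,0,0],[0,0,0,0,0,0],[0,0,0,0,0,0]]
  claw: 0

```text
clock: 4.48
eef_pos: [578.7, 324.6, 3.0]
tool_rot: [-1.565, -0.001, 0.224]
force: [0.5, -0.5, -0.6]
width: 17.7
```

Call:
apply_moves:
  commands:
    - [[0,-0.3,0,0,0,0],[0,-0.6,0,0,0,0],[0,-0.6,0,0,0,0],[0,-0.6,0,0,0,0],[0,-0.6,0,0,0,0],[0,-0.3,0,0,0,0],[0,0,0,0,0,0],[0,0,0,0,0,0]]

```text
clock: 5.15
eef_pos: [578.3, 323.2, 132.0]
tool_rot: [-1.566, 0.0, 0.223]
force: [-0.4, 0.6, -1.7]
width: 17.7
```

```bash
python3 -c "
from h import *
go([485.4,-32.7,130],-99.5)
import pickle
w=grab('wrist','w2.png'); pickle.dump(w,open('w2.pkl','wb'))"
```

```text
pos [578.3 323.2 132. ] yaw 12.8 tilt [-1.566  0.   ] w 17.7 | shift units [-4.24  0.05 -8.16] turn-y units 22.46 | after turn [ 9.16  0.05 -0.82]
  exact: turn units [-0.04 22.46 -0.06] shift units [-4.24  0.01 -8.16] t 5.2 F [-0.4  0.6 -1.7]
```

View pics/w2.png

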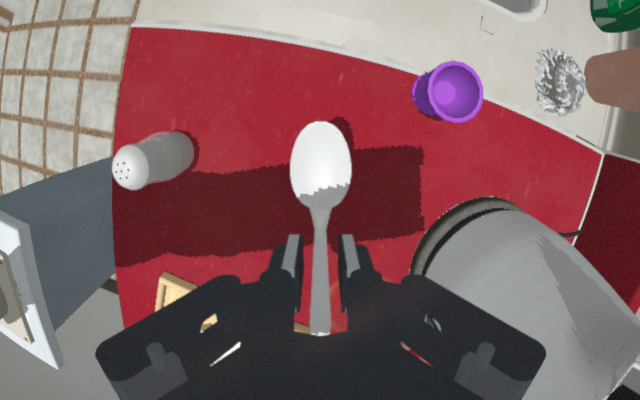

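The spoon is held and straight in the jaws: bowl tip (322,122), handle tip (320,335).

```bash
python3 -c "
from h import *
import pickle
w=pickle.load(open('w2.pkl','rb'))
a=onz(w,(321,122),134,True);b=onz(w,(320,335),134,True);print(a,b,(a+b)/2,np.linalg.norm(a-b),np.degrees(np.arctan2(*(a-b)[1::-1])))"
```

```text
[564.08879859 386.55865246 134.        ] [590.47111055 268.34178913 134.        ] [577.27995457 327.4502208  134.        ] 121.12494853686898 102.5804783703984
```

Call:
apply_moves:
  commands:
    - [[-0.25,-0.1,-0.5,0,0,0],[-0.42,-0.1,-0.82,0,0,0],[-0.42,0,-0.82,0,0,0],[-0.42,0,-0.82,0,0,0],[-0.42,0,-0.82,0,0,0],[-0.42,0,-0.82,0,0,0],[-0.42,0,-0.82,0,0,0],[-0.42,0,-0.82,0,0,0]]

```text
clock: 5.87
eef_pos: [503.2, 53.2, 128.9]
tool_rot: [-1.56, 0.009, 0.244]
force: [0.8, -0.5, 0.2]
width: 17.8
```

Call:
apply_moves:
  commands:
    - [[-0.4,0,-0.7,0,0,0],[-0.2,0,-0.4,0,0,0],[0,0,0,0,0.5,0],[0,0,0,0,1,0],[0,0,0,0,1,0],[0,0,0,0,1,0],[0,0,0,0,1,0],[0,0,0,0,1,0]]

```text
clock: 6.53
eef_pos: [478.6, -12.0, 121.7]
tool_rot: [-1.577, 0.03, -0.278]
force: [0.2, 0.1, -0.8]
width: 17.8
```

Call:
apply_moves:
  commands:
    - [[0,0,0,0,1,0],[0,0,0,0,1,0],[0,0,0,0,1,0],[0,0,0,0,1,0],[0,0,0,0,1,0],[0,0,0,0,1,0],[0,0,0,0,1,0],[0,0,0,0,1,0]]

```text
clock: 7.2
eef_pos: [471.9, -12.3, 114.3]
tool_rot: [-1.612, 0.025, -1.014]
force: [0.8, 0.2, -0.8]
width: 18.0
```

Call:
apply_moves:
  commands:
    - [[0,0,0,0,1,0],[0,0,0,0,1,0],[0,0,0,0,1,0],[0,0,0,0,1,0],[0,0,0,0,1,0],[0,0,0,0,0.6,0],[0,0,0,0,0,0],[0,0,0,0,0,0]]

```text
clock: 7.87
eef_pos: [465.5, -12.1, 107.1]
tool_rot: [-1.635, -0.003, -1.529]
force: [-0.4, -0.2, 0.3]
width: 18.2
```

```bash
python3 -c "
from h import *
go([485.4,-32.7,100],-99.5)"
```

```text
pos [465.5 -12.1 107.1] yaw -87.6 tilt [-1.635 -0.003] w 18.2 | shift units [0.53 0.18 0.48] turn-y units 2.38 | after turn [0.42 0.18 0.58]
  exact: turn units [0.73 2.38 0.11] shift units [0.53 0.15 0.49] t 7.9 F [-0.4 -0.2  0.3]
```

Call:
apply_moves:
  commands:
    - [[0.1,0,0.1,0.2,0.7,0.05],[0.1,0,0.15,0.2,0.7,0],[0.1,0,0.15,0.2,0.7,0],[0.1,0,0.15,0.1,0.2,0],[0,0,0,0,0,0],[0,0,0,0,0,0]]

```text
clock: 8.37
eef_pos: [485.2, -29.6, 103.9]
tool_rot: [-1.577, -0.006, -1.727]
force: [-0.6, -0.5, -0.1]
width: 17.9
```

```bash
python3 -c "
from h import *
go([485.4,-32.7,30],-99.5)"
```

```text
pos [485.2 -29.6 103.9] yaw -99.0 tilt [-1.577 -0.006] w 17.9 | shift units [0.08 1.85 0.02] turn-y units 0.11 | after turn [0.08 1.85 0.02]
  exact: turn units [0.07 0.11 0.07] shift units [0.07 1.85 0.03] t 8.4 F [-0.6 -0.5 -0.1]
```

Call:
apply_moves:
  commands:
    - [[0.03,0.3,0.02,0.04,0.1,0.03],[0.03,0.5,0.01,0,0,0],[0,0.5,0,0,0,0],[0,0.4,0,0,0,0],[0,0.1,0,0,0,0],[0,0,0,0,0,0],[0,0,0,0,0,0]]

```text
clock: 8.95
eef_pos: [486.5, -30.9, 29.8]
tool_rot: [-1.574, -0.001, -1.724]
force: [0.0, -0.0, -0.3]
width: 17.2
```

```bash
python3 -c "
from h import *
go([485.4,-32.7,9.5],-99.5)"
```

```text
pos [486.5 -30.9  29.8] yaw -98.8 tilt [-1.574e+00 -1.000e-03] w 17.2 | shift units [ 0.05  0.51 -0.02] turn-y units 0.14 | after turn [ 0.05  0.51 -0.02]
  exact: turn units [0.03 0.14 0.01] shift units [ 0.05  0.51 -0.02] t 8.9 F [ 0.  -0.  -0.3]
```

Call:
apply_moves:
  commands:
    - [[0.03,0.2,0,0,0.1,0],[0.02,0.15,-0.02,0,0,0],[0,0.1,0,0,0,0],[0,0.05,0,0,0,0],[0,0,0,0,0,0],[0,0,0,0,0,0]]

```text
clock: 9.45
eef_pos: [487.0, -33.0, 10.3]
tool_rot: [-1.569, -0.001, -1.732]
force: [0.7, -0.4, 0.4]
width: 17.7
```

```bash
python3 -c "
from h import *
go([485.4,-32.7,9.5],-99.5)"
```

```text
pos [487.  -33.   10.3] yaw -99.2 tilt [-1.569e+00 -1.000e-03] w 17.7 | shift units [ 0.    0.02 -0.04] turn-y units 0.06 | after turn [ 0.    0.02 -0.04]
  exact: turn units [-0.02  0.06  0.01] shift units [ 0.    0.02 -0.04] t 9.4 F [ 0.7 -0.4  0.4]
```

Call:
apply_moves:
  commands:
    - [[0,0.03,-0.02,0,0,0],[0,0,0,0,0,0],[0,0,0,0,0,0]]

```text
clock: 9.7
eef_pos: [486.5, -32.9, 9.3]
tool_rot: [-1.569, -0.001, -1.732]
force: [0.2, 0.1, -0.1]
width: 17.6
```

Call:
apply_moves:
  commands:
    - [[0,0,0,0,0,0],[0,0,0,0,0,0],[0,0,0,0,0,0],[0,-0.2,0,0,0,0],[0,-0.6,0,0,0,0],[0,-1,0,0,0,0],[0,-1,0,0,0,0],[0,-0.8,0,0,0,0]]
  claw: 36

```text
clock: 10.37
eef_pos: [481.2, -33.0, 154.9]
tool_rot: [-1.584, -0.003, -1.735]
force: [0.4, 0.4, -0.5]
width: 35.8
```

```bash
python3 -c "
from h import *
go([437,325.5,190],36)
import pickle
w=grab('wrist','w3.png'); pickle.dump(w,open('w3.pkl','wb'))
t=grab('top','t3.png');pickle.dump(t,open('t3.pkl','wb'))"
```

```text
pos [481.2 -33.  154.9] yaw -99.4 tilt [-1.584 -0.003] w 35.8 | shift units [-8.66 -0.88 -2.56] turn-y units -27.08 | after turn [ 4.37 -0.88  7.9 ]
  exact: turn units [  0.11 -27.08  -0.16] shift units [-8.66 -0.87 -2.57] t 10.4 F [ 0.4  0.4 -0.5]
```

View pics/w3.png

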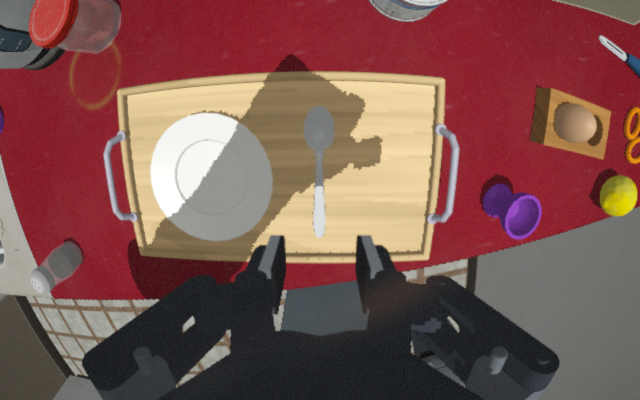

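Spoon lies on the tray: bowl tip (320,107), handle tip (320,236); plate spans about x 150–273, y 112–241.

```bash
python3 -c "
from h import *
import pickle
w=pickle.load(open('w3.pkl','rb'))
a=onz(w,(320,107),11,True);b=onz(w,(320,236),11,True);print('spoon',a,b,(a+b)/2,np.linalg.norm(a-b),np.degrees(np.arctan2(*(a-b)[1::-1])))
P=np.array([onz(w,u,21,True)[:2] for u in [(150,177),(273,178),(208,112),(213,241)]],np.float32);print(P,cv2.minEnclosingCircle(P))
q=[onz(w,u,16,True)[:2] for u in [(119,92),(444,79),(430,259),(141,259)]]; print('tray corners',np.round(q,1),np.mean(q,0),np.degrees(np.arctan2(*(q[0]-q[1])))*-1)
print('egg',onz(w,(576,122),45,True),'cap',onz(w,(42,283),90,True))
m=((a+b)/2)[:2]; th=np.radians(-9.5); R=np.array([[np.cos(th),-np.sin(th)],[np.sin(th),np.cos(th)]])
for pc in ([503,74.7],np.array(cv2.minEnclosingCircle(P)[0])): print('spoon in plate',R.T@(m-pc))
print('shaker target by spoon', m+R@[0,-56])"
```

```text
spoon [548.84333663 -44.28453787  11.        ] [423.08811226 -23.4125204   11.        ] [485.96572445 -33.84852913  11.        ] 127.47555676074411 -9.423668085136438
[[516.50555  136.59137 ]
 [492.53903    9.114399]
 [564.753     57.29003 ]
 [438.3314    85.613655]] ((502.0592346191406, 73.31594848632812), 64.90365600585938)
tray corners [[ 611.2  155.3]
 [ 560.8 -163.9]
 [ 376.5 -136.3]
 [ 424.4  189.6]] [493.21160012  11.18690072] -8.985100612234078
egg [ 511.40086249 -309.89951618   45.        ] cap [437.43760488 303.52733201  90.        ]
spoon in plate [   1.11501414 -109.87131775]
spoon in plate [   1.8144431 -108.3509766]
shaker target by spoon [476.72305852 -89.08052282]
```

Call:
apply_moves:
  commands:
    - [[0,-0.3,0,0,-1,0],[0,-0.3,0,0,-1,0],[0,-0.3,0,0,-1,0],[0,-0.1,0,0,-1,0],[0,-0.1,0,0,-1,0],[0,-0.1,0,0,-1,0],[0,-0.1,0,0,-1,0],[0,-0.1,0,0,-1,0]]
  claw: 75

```text
clock: 11.13
eef_pos: [481.0, -32.0, 217.3]
tool_rot: [-1.578, 0.004, -1.005]
force: [-0.8, -0.1, -0.2]
width: 75.1
```

Call:
apply_moves:
  commands:
    - [[0,0,0,0,-1,0],[0,0,0,0,-1,0],[0,0,0,0,-1,0],[0,0,0,0,-1,0],[0,0,0,0,-1,0],[0,0,0,0,-1,0],[0,0,0,0,-1,0],[0,0,0,0,-1,0]]

```text
clock: 11.8
eef_pos: [476.3, -32.0, 217.7]
tool_rot: [-1.575, 0.013, -0.273]
force: [-0.5, -0.1, -0.7]
width: 74.8
```

```bash
python3 -c "
from h import *
go([437,325.5,190],-9.5)"
```

```text
pos [476.3 -32.  217.7] yaw -15.6 tilt [-1.575  0.013] w 74.8 | shift units [-3.35  0.69  8.34] turn-y units -1.23 | after turn [-2.44  0.69  8.65]
  exact: turn units [ 0.04 -1.22 -0.15] shift units [-3.34  0.7   8.35] t 11.8 F [-0.5 -0.1 -0.7]
```

Call:
apply_moves:
  commands:
    - [[0,0,0,0,-0.5,-0.1],[-0.1,0,0.4,0,-0.4,0],[-0.25,0,0.88,0,0,0],[-0.25,0,0.88,0,0,0],[-0.25,0,0.88,0,0,0],[-0.25,0,0.88,0,0,0],[-0.25,0,0.88,0,0,0],[-0.25,0,0.88,0,0,0]]

```text
clock: 12.47
eef_pos: [454.9, 199.5, 216.7]
tool_rot: [-1.582, 0.005, -0.211]
force: [0.6, -0.5, 0.4]
width: 75.4
```

Call:
apply_moves:
  commands:
    - [[-0.25,0,0.88,0,0,0],[-0.25,0,0.88,0,0,0],[-0.1,0,0.4,0,0,0],[0,0,0,0,0,0],[0,0,0,0,0,0],[0,0,0,0,0,0]]

```text
clock: 12.97
eef_pos: [442.6, 301.9, 214.1]
tool_rot: [-1.583, 0.01, -0.196]
force: [0.4, -1.2, 0.0]
width: 75.1
```

```bash
python3 -c "
from h import *
go([437,325.5,190],-9.5)
import pickle
w=grab('wrist','w4.png'); pickle.dump(w,open('w4.pkl','wb'))"
```

```text
pos [442.6 301.9 214.1] yaw -11.3 tilt [-1.583  0.01 ] w 75.1 | shift units [-0.25  0.6   0.55] turn-y units -0.35 | after turn [-0.24  0.6   0.56]
  exact: turn units [ 0.14 -0.35 -0.12] shift units [-0.25  0.6   0.56] t 13.0 F [ 0.4 -1.2  0. ]
```

View pics/w4.png

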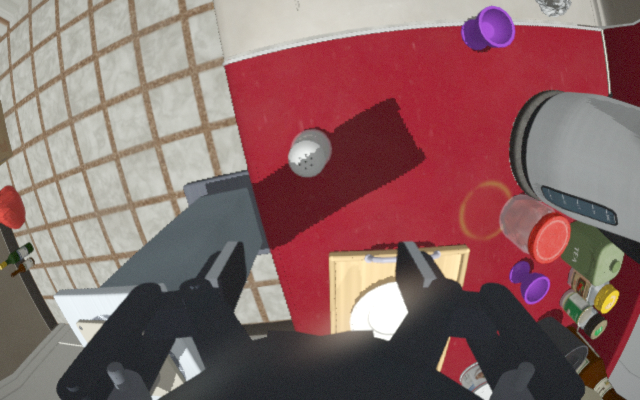

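Shaker near the view centre: cap about (307,158), body's base circle about (312,149).

```bash
python3 -c "
from h import *
import pickle
w=pickle.load(open('w4.pkl','rb'))
hsv=cv2.cvtColor(w['im'],cv2.COLOR_BGR2HSV)[115:190,275:345]
m=cv2.inRange(hsv,(0,0,70),(180,95,255)); k=max(cv2.findContours(m,0,1)[0],key=cv2.contourArea)+np.array([275,115]); print(cv2.fitEllipse(k),cv2.boundingRect(k))
print('cap',onz(w,(307,158),90,True),'base',onz(w,(312,149),0,True),'hullc@45',onz(w,cv2.fitEllipse(k)[0],45,True))
for z,p in ((0,(437,325.5,0)),):
  pass
cv2.imwrite('pics/c4.png',cv2.resize(w['im'][110:195,260:360],None,fx=6,fy=6,interpolation=cv2.INTER_CUBIC))"
```

```text
((309.37457275390625, 152.8897705078125), (40.11685562133789, 49.470027923583984), 27.746423721313477) (288, 129, 44, 49)
cap [434.7266146 328.9999611  90.       ] base [434.64978079 322.87122798   0.        ] hullc@45 [434.20529356 326.00068487  45.        ]
```

View pics/c4.png

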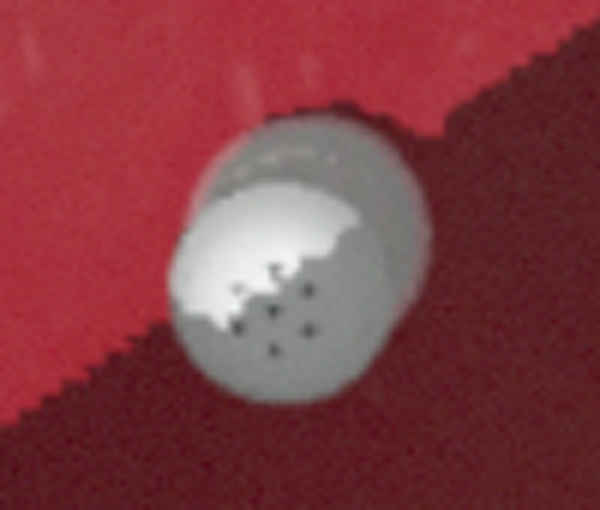

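```bash
python3 -c "
from h import *
import pickle
w=pickle.load(open('w4.pkl','rb'))
print('cap',onz(w,(305.5,161.7),90,True),'base',onz(w,(312,147),0,True))
go([434,325,40],-9.5)"
```

```text
cap [432.76450135 326.03119671  90.        ] base [435.12066272 325.17607535   0.        ]
pos [442.7 301.3 214.1] yaw -11.3 tilt [-1.583  0.01 ] w 75.5 | shift units [-0.33  4.35  0.54] turn-y units -0.36 | after turn [-0.31  4.35  0.55]
  exact: turn units [ 0.14 -0.36 -0.12] shift units [-0.28  4.35  0.59] t 13.0 F [ 0.8 -0.6 -0.3]
```

Call:
apply_moves:
  commands:
    - [[-0.1,0.2,0.25,0.07,-0.2,-0.06],[-0.1,0.3,0.25,0.07,-0.15,-0.06],[-0.1,0.5,0.1,0,0,0],[0,0.3,0,0,0,0],[0,0,0,0,0,0],[0,0,0,0,0,0]]

```text
clock: 13.52
eef_pos: [437.2, 321.5, 159.8]
tool_rot: [-1.57, -0.003, -0.176]
force: [0.1, 0.0, 0.3]
width: 74.9
```

```bash
python3 -c "
from h import *
go([434,325,40],-9.5)"
```

```text
pos [437.2 321.5 159.8] yaw -10.1 tilt [-1.57  -0.003] w 74.9 | shift units [-0.09  2.99  0.07] turn-y units -0.12 | after turn [-0.09  2.99  0.07]
  exact: turn units [-0.01 -0.12  0.03] shift units [-0.1   2.99  0.07] t 13.5 F [0.1 0.  0.3]
```

Call:
apply_moves:
  commands:
    - [[-0.04,0.3,0.04,0,-0.1,0.02],[-0.04,0.5,0.03,0,0,0],[0,0.5,0,0,0,0],[0,0.1,0,0,0,0],[0,0,0,0,0,0],[0,0,0,0,0,0]]

```text
clock: 14.02
eef_pos: [439.1, 323.0, 106.5]
tool_rot: [-1.565, -0.007, -0.173]
force: [0.6, -1.1, -0.2]
width: 74.8
```

```bash
python3 -c "
from h import *
go([434,325,40],-9.5)"
```

```text
pos [439.1 323.  106.5] yaw -9.9 tilt [-1.565 -0.007] w 74.8 | shift units [-0.13  1.66  0.03] turn-y units -0.08 | after turn [-0.13  1.66  0.03]
  exact: turn units [-0.06 -0.08  0.08] shift units [-0.15  1.66  0.02] t 14.0 F [ 0.6 -1.1 -0.2]
```

Call:
apply_moves:
  commands:
    - [[-0.1,0.1,0.02,-0.05,-0.05,0.08],[-0.05,0.2,0.02,0,0,0],[-0.03,0.4,0,0,0,0],[-0.03,0.4,0,0,0,0],[-0.02,0.4,0,0,0,0],[0,0.05,0,0,0,0],[0,0,0,0,0,0],[0,0,0,0,0,0]]

```text
clock: 14.68
eef_pos: [433.3, 330.0, 46.9]
tool_rot: [-1.561, -0.007, -0.168]
force: [-0.1, 0.1, 0.3]
width: 74.9
```

```bash
python3 -c "
from h import *
go([434,325,40],-9.5)"
```

```text
pos [433.3 330.   46.9] yaw -9.6 tilt [-1.561 -0.007] w 74.9 | shift units [ 0.04  0.17 -0.12] turn-y units -0.02 | after turn [ 0.04  0.17 -0.12]
  exact: turn units [-0.11 -0.02  0.08] shift units [ 0.04  0.17 -0.12] t 14.7 F [-0.1  0.1  0.3]
```

Call:
apply_moves:
  commands:
    - [[0.02,0.1,-0.09,-0.1,0,0.08],[0,0.05,-0.03,0,0,0],[0,0,0,0,0,0]]

```text
clock: 14.93
eef_pos: [434.7, 325.7, 42.5]
tool_rot: [-1.568, -0.002, -0.167]
force: [-0.2, -0.4, 0.0]
width: 74.7
```

Call:
apply_moves:
  commands:
    - [[0,0,0,0,0,0],[0,0,0,0,0,0],[0,0,0,0,0,0],[0,0,0,0,0,0],[0,0,0,0,0,0],[0,0,0,0,0,0],[0,0,0,0,0,0],[0,0,0,0,0,0]]
  claw: 20

```text
clock: 15.6
eef_pos: [435.0, 326.1, 43.9]
tool_rot: [-1.566, -0.003, -0.167]
force: [-0.1, 1.3, 0.9]
width: 34.1
```

```bash
python3 -c "
from h import *
go([434,325,40],-9.5)"
```

```text
pos [435.  326.1  43.9] yaw -9.6 tilt [-1.566 -0.003] w 34.1 | shift units [-0.02  0.1  -0.03] turn-y units -0.02 | after turn [-0.02  0.1  -0.03]
  exact: turn units [-0.05 -0.02  0.03] shift units [-0.02  0.1  -0.03] t 15.6 F [-0.1  1.3  0.9]
```

Call:
apply_moves:
  commands:
    - [[0,-0.3,0,0,0,0],[0,-0.6,0,0,0,0],[0,-0.6,0,0,0,0],[0,-0.6,0,0,0,0],[0,-0.4,0,0,0,0],[0,-0.1,0,0,0,0],[0,0,0,0,0,0],[0,0,0,0,0,0]]

```text
clock: 16.27
eef_pos: [433.7, 324.4, 154.9]
tool_rot: [-1.568, -0.001, -0.169]
force: [0.4, -0.3, -2.2]
width: 34.3
```

```bash
python3 -c "
from h import *
import pickle
go([476.5,-88.5,150],-9.5)
w=grab('wrist','w5.png'); pickle.dump(w,open('w5.pkl','wb'))"
```

```text
pos [433.7 324.4 154.9] yaw -9.7 tilt [-1.568e+00 -1.000e-03] w 34.3 | shift units [  2.79   0.12 -10.  ] turn-y units -0.03 | after turn [  2.76   0.12 -10.01]
  exact: turn units [-0.03 -0.03  0.01] shift units [  2.79   0.1  -10.  ] t 16.3 F [ 0.4 -0.3 -2.2]
```

View pics/w5.png

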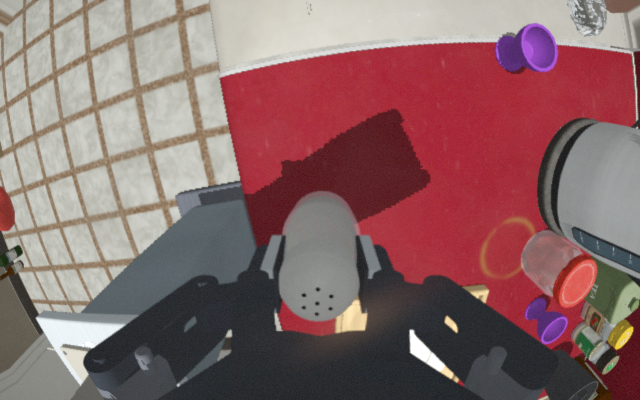

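The shaker is held upright; cap centre about (319,303).

```bash
python3 -c "
from h import *
import pickle
w=pickle.load(open('w5.pkl','rb')); print('cap',onz(w,(318.5,303),201,True))"
```

```text
cap [432.89181793 325.17753455 201.        ]
```

Call:
apply_moves:
  commands:
    - [[0.15,0,-0.5,0,0,0],[0.25,0,-0.9,0,0,0],[0.25,0,-0.9,0,0,0],[0.25,0,-0.9,0,0,0],[0.25,0,-0.9,0,0,0],[0.25,0,-0.9,0,0,0],[0.25,0,-0.9,0,0,0],[0.25,0,-0.9,0,0,0]]

```text
clock: 16.98
eef_pos: [459.3, 43.9, 144.1]
tool_rot: [-1.571, 0.013, -0.146]
force: [0.5, 0.8, -1.2]
width: 34.5
```

Call:
apply_moves:
  commands:
    - [[0.25,0,-0.9,0,0,0],[0.25,0,-0.9,0,0,0],[0.1,0,-0.4,0,0,0],[0,0,0,0,0,0],[0,0,0,0,0,0],[0,0,0,0,0,0]]

```text
clock: 17.48
eef_pos: [466.0, -61.8, 138.3]
tool_rot: [-1.577, 0.023, -0.163]
force: [0.2, 0.1, -2.0]
width: 34.4
```

```bash
python3 -c "
from h import *
go([476.5,-88.5,80],-9.5)"
```

```text
pos [466.  -61.8 138.3] yaw -9.3 tilt [-1.577  0.023] w 34.4 | shift units [ 0.37  1.46 -0.62] turn-y units 0.04 | after turn [ 0.37  1.46 -0.62]
  exact: turn units [ 0.08  0.04 -0.26] shift units [ 0.4   1.45 -0.61] t 17.5 F [ 0.2  0.1 -2. ]
```

Call:
apply_moves:
  commands:
    - [[0.15,0,-0.2,0.08,0,-0.15],[0.15,0.2,-0.25,0,0,-0.1],[0.08,0.4,-0.15,0,0,0],[0,0.4,0,0,0,0],[0,0.2,0,0,0,0],[0,0,0,0,0,0],[0,0,0,0,0,0]]

```text
clock: 18.07
eef_pos: [476.6, -74.5, 86.0]
tool_rot: [-1.564, 0.007, -0.143]
force: [-0.0, 0.3, -0.3]
width: 34.4
```

```bash
python3 -c "
from h import *
go([476.5,-88.5,50],-9.5)"
```

```text
pos [476.6 -74.5  86. ] yaw -8.2 tilt [-1.564  0.007] w 34.4 | shift units [ 0.05  0.9  -0.35] turn-y units 0.27 | after turn [ 0.06  0.9  -0.35]
  exact: turn units [-0.08  0.27 -0.08] shift units [ 0.05  0.9  -0.35] t 18.1 F [-0.   0.3 -0.3]
```

Call:
apply_moves:
  commands:
    - [[0.02,0,-0.2,-0.07,0.2,-0.08],[0.02,0.1,-0.15,0,0,0],[0,0.3,0,0,0,0],[0,0.15,0,0,0,0],[0,0,0,0,0,0],[0,0,0,0,0,0]]

```text
clock: 18.57
eef_pos: [477.9, -89.1, 65.5]
tool_rot: [-1.571, -0.006, -0.159]
force: [0.4, 0.1, -0.3]
width: 34.7
```

```bash
python3 -c "
from h import *
go([476.5,-88.5,50],-9.5)"
```

```text
pos [477.9 -89.1  65.5] yaw -9.1 tilt [-1.571 -0.006] w 34.7 | shift units [-0.04  0.39  0.01] turn-y units 0.08 | after turn [-0.04  0.39  0.01]
  exact: turn units [-0.    0.08  0.07] shift units [-0.04  0.39  0.01] t 18.6 F [ 0.4  0.1 -0.3]
```

Call:
apply_moves:
  commands:
    - [[-0.03,0.15,0.01,0,0.05,0.07],[0,0.1,0,0,0,0],[0,0.08,0,0,0,0],[0,0.03,0,0,0,0],[0,0,0,0,0,0],[0,0,0,0,0,0]]

```text
clock: 19.07
eef_pos: [477.6, -88.9, 50.7]
tool_rot: [-1.571, -0.001, -0.164]
force: [-0.7, -0.1, -1.2]
width: 34.4
```

```bash
python3 -c "
from h import *
go([476.5,-88.5,50],-9.5)"
```

```text
pos [477.6 -88.9  50.7] yaw -9.4 tilt [-1.571e+00 -1.000e-03] w 34.4 | shift units [-0.03  0.02  0.01] turn-y units 0.02 | after turn [-0.03  0.02  0.01]
  exact: turn units [0.   0.02 0.01] shift units [-0.03  0.02  0.01] t 19.1 F [-0.7 -0.1 -1.2]
```

Call:
apply_moves:
  commands:
    - [[-0.02,0.04,0,0,0,0],[0,0,0,0,0,0],[0,0,0,0,0,0]]

```text
clock: 19.32
eef_pos: [477.8, -89.0, 50.3]
tool_rot: [-1.571, -0.004, -0.164]
force: [0.7, 0.3, -1.8]
width: 34.6
```

Call:
apply_moves:
  commands:
    - [[0,0,0,0,0,0],[0,0,0,0,0,0],[0,0,0,0,0,0],[0,0,0,0,0,0],[0,-0.3,0,0,0,0],[0,-0.6,0,0,0,0],[0,-0.9,0,0,0,0],[0,-0.9,0,0,0,0]]
  claw: 75

```text
clock: 19.98
eef_pos: [472.5, -88.1, 155.4]
tool_rot: [-1.571, 0.012, -0.164]
force: [0.2, 0.1, 0.6]
width: 75.1
```

```bash
python3 -c "
from h import *
go([687,-11,180],0)
import pickle
w=grab('wrist','w6.png'); pickle.dump(w,open('w6.pkl','wb'))"
```

```text
pos [472.5 -88.1 155.4] yaw -9.4 tilt [-1.571  0.012] w 75.1 | shift units [ 4.97 -0.62  2.78] turn-y units -1.88 | after turn [ 5.36 -0.62  1.93]
  exact: turn units [-0.01 -1.88 -0.13] shift units [ 4.97 -0.67  2.78] t 20.0 F [0.2 0.1 0.6]
```

View pics/w6.png

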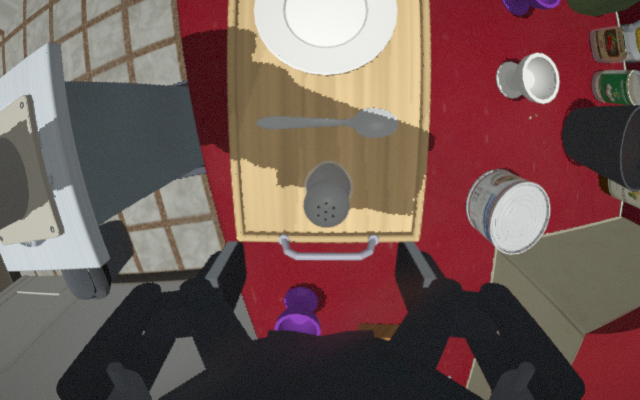

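Shaker stands upright, holes at (327,211); spoon tips (256,122) and (398,125); cup rim (541,78). The dark mug is behind the tin.

```bash
python3 -c "
from h import *
import pickle
w=pickle.load(open('w6.pkl','rb')); c=pickle.load(open('top1.pkl','rb'))
print('shaker',onz(w,(327,211),96,True),'cuprim',onz(w,(541,78),56,True))
print('mug',onz(c,(360,121),95),onz(c,(360,133),0),'jar lid',onz(c,(270,149),86),'purple',onz(c,(305,149),56),'spice',onz(c,(340,108),80))
go([687,-11,150],-9.5)"
```

```text
shaker [476.36280345 -88.23803295  96.        ] cuprim [688.27992168 -10.25742241  56.        ]
mug [786.27429695 -78.00417926  95.        ] [781.02274282 -82.64871791   0.        ] jar lid [703.3572801  179.93716663  86.        ] purple [712.81546196  81.27557028  56.        ] spice [830.74600516 -20.21012671  80.        ]
pos [476.3 -89.2 161.3] yaw -9.5 tilt [-1.57e+00  1.00e-03] w 75.1 | shift units [4.88 0.28 2.79] turn-y units 0.01 | after turn [4.87 0.28 2.8 ]
  exact: turn units [-0.    0.01 -0.01] shift units [4.88 0.28 2.79] t 20.0 F [ 1.2 -0.   3.9]
```

Call:
apply_moves:
  commands:
    - [[0.4,0,0.22,0,0,0],[0.8,0,0.46,0,0,0],[0.8,0,0.46,0,0,0],[0.8,0,0.46,0,0,0],[0.8,0,0.46,0,0,0],[0.7,0,0.4,0,0,0],[0.2,0,0.1,0,0,0],[0,0,0,0,0,0]]
  claw: 68

```text
clock: 20.7
eef_pos: [678.6, -14.7, 166.6]
tool_rot: [-1.568, -0.006, -0.168]
force: [0.2, -1.0, -0.4]
width: 68.2
```

Call:
apply_moves:
  commands:
    - [[0,0,0,0,0,0]]

```text
clock: 20.78
eef_pos: [678.4, -14.3, 165.9]
tool_rot: [-1.568, -0.005, -0.167]
force: [-0.1, -1.0, 0.5]
width: 68.1
```

```bash
python3 -c "
from h import *
go([687.5,-10.7,80],-9.5)"
```

```text
pos [678.4 -14.3 165.9] yaw -9.6 tilt [-1.568 -0.005] w 68.1 | shift units [0.21 2.15 0.13] turn-y units -0.01 | after turn [0.21 2.15 0.13]
  exact: turn units [-0.03 -0.01  0.06] shift units [0.2  2.15 0.12] t 20.8 F [-0.1 -1.   0.5]
```

Call:
apply_moves:
  commands:
    - [[0.1,0.1,0.06,0,0,0.05],[0.1,0.4,0.05,0,0,0],[0,0.6,0,0,0,0],[0,0.6,0,0,0,0],[0,0.3,0,0,0,0],[0,0,0,0,0,0],[0,0,0,0,0,0]]

```text
clock: 21.37
eef_pos: [682.0, -14.8, 79.5]
tool_rot: [-1.57, 0.005, -0.173]
force: [-0.2, -0.6, 1.4]
width: 68.4
```

```bash
python3 -c "
from h import *
go([687.5,-10.7,25],-9.5)"
```

```text
pos [682.  -14.8  79.5] yaw -9.9 tilt [-1.57   0.005] w 68.4 | shift units [0.12 1.36 0.13] turn-y units -0.08 | after turn [0.12 1.36 0.12]
  exact: turn units [-0.01 -0.08 -0.06] shift units [0.12 1.36 0.12] t 21.4 F [-0.2 -0.6  1.4]
```

Call:
apply_moves:
  commands:
    - [[0.08,0,0.08,0,-0.05,-0.04],[0.06,0.2,0.06,0,0,0],[0.02,0.35,0.01,0,0,0],[0.02,0.35,0.01,0,0,0],[0.02,0.2,0,0,0,0],[0,0,0,0,0,0],[0,0,0,0,0,0]]

```text
clock: 21.95
eef_pos: [694.0, -9.7, 34.0]
tool_rot: [-1.569, -0.004, -0.169]
force: [-0.6, 0.8, 0.3]
width: 67.8
```

```bash
python3 -c "
from h import *
go([687.5,-10.7,25],-9.5)"
```

```text
pos [694.   -9.7  34. ] yaw -9.7 tilt [-1.569 -0.004] w 67.8 | shift units [-0.16  0.23 -0.05] turn-y units -0.03 | after turn [-0.16  0.23 -0.05]
  exact: turn units [-0.02 -0.03  0.04] shift units [-0.16  0.22 -0.05] t 21.9 F [-0.6  0.8  0.3]
```

Call:
apply_moves:
  commands:
    - [[-0.12,0.08,-0.04,0,0,0.03],[-0.04,0.1,-0.01,0,0,0],[0,0.04,0,0,0,0],[0,0,0,0,0,0],[0,0,0,0,0,0]]

```text
clock: 22.37
eef_pos: [686.6, -11.1, 24.8]
tool_rot: [-1.569, -0.001, -0.169]
force: [0.1, 0.5, 0.2]
width: 67.7
```

```bash
python3 -c "
from h import *
go([687.5,-10.7,25],-9.5)"
```

```text
pos [686.6 -11.1  24.8] yaw -9.7 tilt [-1.569e+00 -1.000e-03] w 67.7 | shift units [ 0.02 -0.01  0.01] turn-y units -0.04 | after turn [ 0.02 -0.01  0.01]
  exact: turn units [-0.02 -0.04  0.01] shift units [ 0.02 -0.01  0.01] t 22.4 F [0.1 0.5 0.2]
```

Call:
apply_moves:
  commands:
    - [[0,0,0,0,0,0],[0,0,0,0,0,0],[0,0,0,0,0,0],[0,0,0,0,0,0],[0,0,0,0,0,0],[0,0,0,0,0,0],[0,0,0,0,0,0],[0,0,0,0,0,0]]
  claw: 20

```text
clock: 23.03
eef_pos: [687.5, -11.1, 25.9]
tool_rot: [-1.569, -0.003, -0.169]
force: [-0.6, -0.2, -0.7]
width: 45.5
```

```bash
python3 -c "
from h import *
go([687.5,-10.7,25],-9.5)"
```

```text
pos [687.5 -11.1  25.9] yaw -9.7 tilt [-1.569 -0.003] w 45.5 | shift units [-0.    0.02  0.01] turn-y units -0.04 | after turn [-0.    0.02  0.01]
  exact: turn units [-0.02 -0.04  0.04] shift units [-0.    0.02  0.01] t 23.0 F [-0.6 -0.2 -0.7]
```

Call:
apply_moves:
  commands:
    - [[0,-0.2,0,0,0,0],[0,-0.5,0,0,0,0],[0,-0.6,0,0,0,0],[0,-0.6,0,0,0,0],[0,-0.6,0,0,0,0],[0,-0.2,0,0,0,0],[0,0,0,0,0,0],[0,0,0,0,0,0]]

```text
clock: 23.7
eef_pos: [685.4, -11.2, 138.5]
tool_rot: [-1.569, 0.001, -0.169]
force: [0.0, -0.7, -2.8]
width: 45.4
```

```bash
python3 -c "
from h import *
import pickle
w=grab('wrist','w7.png'); pickle.dump(w,open('w7.pkl','wb'))
go([503,74.5,110],-9.5)"
```

```text
pos [685.2 -11.2 138.1] yaw -9.7 tilt [-1.569e+00  1.000e-03] w 45.5 | shift units [-4.85  0.7   1.35] turn-y units -0.04 | after turn [-4.85  0.7   1.36]
  exact: turn units [-0.02 -0.04 -0.02] shift units [-4.85  0.71  1.34] t 23.8 F [-1.  -0.5 -0.5]
```

View pics/w7.png

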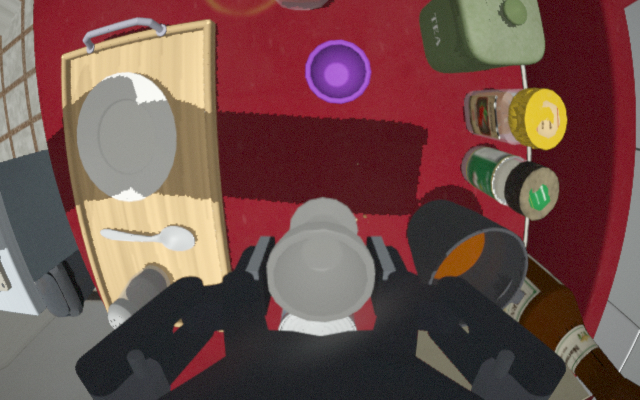

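Cup held upright: rim ellipse spans x 267–375, y 227–320.

```bash
python3 -c "
from h import *
import pickle
w=pickle.load(open('w7.pkl','rb'))
P=np.array([onz(w,u,168.2,True)[:2] for u in [(267,275),(375,275),(321,227),(321,320)]],np.float32);print(P,cv2.minEnclosingCircle(P))"
```

```text
[[663.21014   -4.455444]
 [708.7685   -12.251057]
 [689.75525   13.880264]
 [681.87915  -32.5339  ]] ((685.8171997070312, -9.326818466186523), 23.538938522338867)
```

Call:
apply_moves:
  commands:
    - [[-0.4,0,0.1,0,0,0],[-0.8,0,0.2,0,0,0],[-0.8,0,0.23,0,0,0],[-0.8,0,0.23,0,0,0],[-0.8,0,0.23,0,0,0],[-0.6,0,0.2,0,0,0],[-0.2,0,0.05,0,0,0],[0,0,0,0,0,0]]

```text
clock: 24.42
eef_pos: [504.2, 68.0, 126.0]
tool_rot: [-1.578, 0.02, -0.171]
force: [-0.6, 0.1, -1.7]
width: 45.6
```

Call:
apply_moves:
  commands:
    - [[0,0,0,0,0,0]]

```text
clock: 24.5
eef_pos: [503.3, 68.3, 125.1]
tool_rot: [-1.579, 0.022, -0.17]
force: [0.1, 0.3, -1.5]
width: 45.3
```

```bash
python3 -c "
from h import *
go([503,74.5,75],-9.5)"
```

```text
pos [503.3  68.3 125.1] yaw -9.7 tilt [-1.579  0.022] w 45.3 | shift units [-0.03  1.25  0.15] turn-y units -0.05 | after turn [-0.03  1.25  0.15]
  exact: turn units [ 0.09 -0.05 -0.26] shift units [-0.01  1.25  0.16] t 24.5 F [ 0.1  0.3 -1.5]
```

Call:
apply_moves:
  commands:
    - [[0,0.1,0.08,0.08,0,-0.15],[0,0.3,0.06,0,0,-0.1],[0,0.5,0,0,0,0],[0,0.3,0,0,0,0],[0,0,0,0,0,0],[0,0,0,0,0,0]]

```text
clock: 25.0
eef_pos: [511.2, 70.0, 72.8]
tool_rot: [-1.574, -0.006, -0.174]
force: [0.2, 0.0, -1.3]
width: 45.6
```

```bash
python3 -c "
from h import *
go([502.5,73.5,37],-9.5)"
```

```text
pos [511.2  70.   72.8] yaw -10.0 tilt [-1.574 -0.006] w 45.6 | shift units [-0.23  0.89  0.05] turn-y units -0.1 | after turn [-0.23  0.89  0.05]
  exact: turn units [ 0.04 -0.1   0.07] shift units [-0.23  0.89  0.05] t 25.0 F [ 0.2  0.  -1.3]
```

Call:
apply_moves:
  commands:
    - [[-0.16,0.05,0.04,0.04,-0.08,0.06],[-0.05,0.2,0.02,0,0,0],[0,0.25,0,0,0,0],[0,0.15,0,0,0,0],[0,0,0,0,0,0],[0,0,0,0,0,0]]

```text
clock: 25.5
eef_pos: [505.3, 73.0, 45.3]
tool_rot: [-1.57, -0.004, -0.168]
force: [-1.1, -0.3, -1.6]
width: 46.0
```

```bash
python3 -c "
from h import *
go([502.5,73.5,37],-9.5)"
```

```text
pos [505.3  73.   45.3] yaw -9.6 tilt [-1.57  -0.004] w 46.0 | shift units [-0.07  0.21 -0.  ] turn-y units -0.03 | after turn [-0.07  0.21 -0.  ]
  exact: turn units [-0.01 -0.03  0.04] shift units [-0.07  0.21 -0.  ] t 25.5 F [-1.1 -0.3 -1.6]
```

Call:
apply_moves:
  commands:
    - [[-0.06,0.08,0,0,0,0.04],[-0.02,0.08,0,0,0,0],[0,0.03,0,0,0,0],[0,0,0,0,0,0],[0,0,0,0,0,0]]

```text
clock: 25.92
eef_pos: [502.3, 73.7, 37.4]
tool_rot: [-1.57, -0.001, -0.168]
force: [0.0, -0.6, -1.7]
width: 45.9
```

```bash
python3 -c "
from h import *
go([502.5,73.5,37],-9.5)"
```

```text
pos [502.3  73.7  37.4] yaw -9.6 tilt [-1.57e+00 -1.00e-03] w 45.9 | shift units [ 0.01  0.01 -0.  ] turn-y units -0.03 | after turn [ 0.01  0.01 -0.  ]
  exact: turn units [-0.01 -0.03  0.01] shift units [ 0.01  0.01 -0.  ] t 25.9 F [ 0.  -0.6 -1.7]
```

Call:
apply_moves:
  commands:
    - [[0,0.04,0,0,0,0],[0,0,0,0,0,0],[0,0,0,0,0,0]]

```text
clock: 26.17
eef_pos: [502.9, 73.9, 37.1]
tool_rot: [-1.569, -0.002, -0.168]
force: [-0.8, -0.4, -0.5]
width: 45.8
```

Call:
apply_moves:
  commands:
    - [[0,0,0,0,0,0],[0,0,0,0,0,0],[0,0,0,0,0,0],[0,0,0,0,0,0],[0,-0.2,0,0,0,0],[0,-0.6,0,0,0,0],[0,-0.9,0,0,0,0],[0,-0.9,0,0,0,0]]
  claw: 68

```text
clock: 26.83
eef_pos: [498.2, 72.9, 139.3]
tool_rot: [-1.574, 0.011, -0.169]
force: [1.2, 0.4, -0.2]
width: 67.7
```

```bash
python3 -c "
from h import *
go([510,-310,190],-14)
import pickle
w=grab('wrist','w8.png'); pickle.dump(w,open('w8.pkl','wb'))"
```

```text
pos [498.2  72.9 139.3] yaw -9.7 tilt [-1.574  0.011] w 67.7 | shift units [ 1.9  -1.27 -9.39] turn-y units 0.86 | after turn [ 2.6  -1.27 -9.22]
  exact: turn units [ 0.04  0.86 -0.12] shift units [ 1.89 -1.26 -9.39] t 26.8 F [ 1.2  0.4 -0.2]
```

View pics/w8.png

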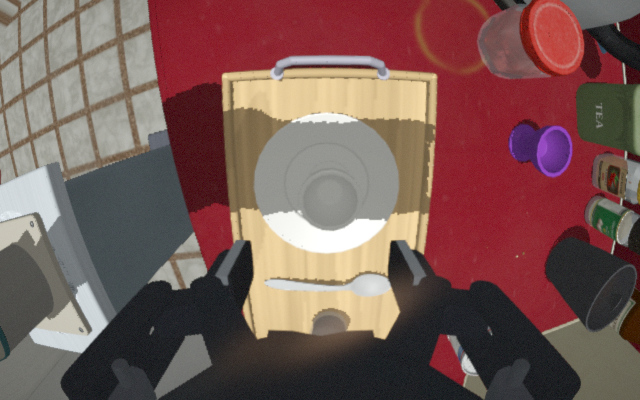

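Cup stands on the plate: rim centre about (330,201); plate spans x 255–399, y 113–253.

```bash
python3 -c "
from h import *
import pickle
w=pickle.load(open('w8.pkl','rb'))
P=np.array([onz(w,u,21,True)[:2] for u in [(255,183),(399,183),(327,113),(330,253)]],np.float32);print(P,cv2.minEnclosingCircle(P))
print('cup',onz(w,(330,201),67,True))
go([510,-310,190],-9.5)"
```

```text
[[440.699     87.77973 ]
 [566.50214   66.726906]
 [513.32355  136.68268 ]
 [495.233      9.402143]] ((503.3067321777344, 73.18049621582031), 64.2874526977539)
cup [504.83149692  75.27002007  67.        ]
pos [502.2  73.  145.5] yaw -9.7 tilt [-1.57e+00  1.00e-03] w 68.2 | shift units [ 1.81 -1.11 -9.4 ] turn-y units -0.05 | after turn [ 1.77 -1.11 -9.41]
  exact: turn units [-0.01 -0.05 -0.01] shift units [ 1.81 -1.12 -9.4 ] t 26.9 F [0.8 0.3 4. ]
```

Call:
apply_moves:
  commands:
    - [[0.08,-0.2,-0.4,0,0,0],[0.17,-0.2,-0.85,0,0,0],[0.17,-0.1,-0.85,0,0,0],[0.17,-0.1,-0.85,0,0,0],[0.17,-0.1,-0.85,0,0,0],[0.17,-0.1,-0.85,0,0,0],[0.17,0,-0.85,0,0,0],[0.17,0,-0.85,0,0,0]]

```text
clock: 27.55
eef_pos: [515.5, -184.1, 187.0]
tool_rot: [-1.561, -0.012, -0.148]
force: [0.8, -0.3, -0.6]
width: 67.8
```

Call:
apply_moves:
  commands:
    - [[0.17,0,-0.85,0,0,0],[0.17,0,-0.85,0,0,0],[0.1,0,-0.5,0,0,0],[0,0,0,0,0,0],[0,0,0,0,0,0]]

```text
clock: 27.97
eef_pos: [516.7, -290.0, 189.9]
tool_rot: [-1.569, -0.016, -0.162]
force: [0.2, 0.1, -0.2]
width: 68.1
```

```bash
python3 -c "
from h import *
go([510.3,-310,150],-14)
import pickle
w=grab('wrist','w9.png'); pickle.dump(w,open('w9.pkl','wb'))"
```

```text
pos [ 516.7 -290.   189.9] yaw -9.3 tilt [-1.569 -0.016] w 68.1 | shift units [-0.08  1.   -0.52] turn-y units 0.94 | after turn [-0.03  1.   -0.52]
  exact: turn units [-0.03  0.95  0.18] shift units [-0.09  0.99 -0.52] t 28.0 F [ 0.2  0.1 -0.2]
```

View pics/w9.png

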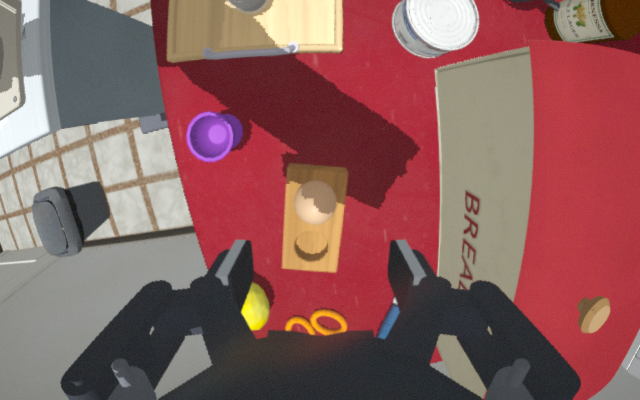

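Egg about (315,203); rack corners (288,164), (347,168), (337,271), (283,268). The bread bin lies to the right (+x).

```bash
python3 -c "
from h import *
import pickle
w=pickle.load(open('w9.pkl','rb'))
q=[onz(w,u,26,True)[:2] for u in [(288,164),(347,168),(337,271),(283,268)]]; c=np.mean(q,0); a=(q[0]+q[1]-q[2]-q[3]); L=np.linalg.norm(a)/2; a/=2*L
print('rack',np.round(q,1),c,L,np.degrees(np.arctan2(-a[0],a[1])),'hole egg',c+28*a)
hsv=cv2.cvtColor(w['im'],cv2.COLOR_BGR2HSV); print([hsv[y,x].tolist() for x,y in ((315,203),(310,210),(325,190),(292,220),(335,230))])
print('egg',onz(w,(315,203),42,True),'bin',onz(w,(437,200),0,True),onz(w,(437,200),150,True))
go([510.3,-310,80],-9.5)"
```

```text
rack [[ 489.2 -271.4]
 [ 547.4 -285.2]
 [ 520.3 -401.4]
 [ 460.3 -387.4]] [ 504.29984052 -336.33801647] 119.39389929534939 -13.543298393650746 hole egg [ 510.85688378 -309.11660608]
[[14, 91, 163], [16, 73, 255], [15, 89, 154], [17, 135, 214], [17, 132, 233]]
egg [ 510.09915521 -311.46705379   42.        ] bin [ 651.35786366 -345.81838374    0.        ] [ 594.73263677 -288.33807987  150.        ]
pos [ 516.6 -290.1  190. ] yaw -9.3 tilt [-1.569 -0.016] w 68.0 | shift units [-0.08  2.75 -0.52] turn-y units 0.05 | after turn [-0.07  2.75 -0.52]
  exact: turn units [-0.02  0.05  0.18] shift units [-0.12  2.75 -0.52] t 28.0 F [ 0.4 -0.7 -0.3]
```

Call:
apply_moves:
  commands:
    - [[-0.05,0.1,-0.25,0,0,0.15],[-0.03,0.3,-0.2,0,0,0],[0,0.6,-0.05,0,0,0],[0,0.6,0,0,0,0],[0,0.5,0,0,0,0],[0,0.2,0,0,0,0],[0,0,0,0,0,0],[0,0,0,0,0,0]]

```text
clock: 28.68
eef_pos: [510.8, -303.4, 91.5]
tool_rot: [-1.565, 0.0, -0.15]
force: [-0.4, 0.1, 0.4]
width: 68.2
```

```bash
python3 -c "
from h import *
go([510.5,-309.8,33],-9.5)"
```

```text
pos [ 510.8 -303.4   91.5] yaw -8.6 tilt [-1.565  0.   ] w 68.2 | shift units [ 0.02  1.46 -0.16] turn-y units 0.18 | after turn [ 0.02  1.46 -0.16]
  exact: turn units [-0.06  0.18 -0.01] shift units [ 0.02  1.46 -0.17] t 28.7 F [-0.4  0.1  0.4]
```

Call:
apply_moves:
  commands:
    - [[0.01,0.05,-0.1,-0.05,0.15,0],[0,0.2,-0.06,0,0,0],[0,0.4,0,0,0,0],[0,0.35,0,0,0,0],[0,0.15,0,0,0,0],[0,0,0,0,0,0],[0,0,0,0,0,0]]

```text
clock: 29.27
eef_pos: [514.3, -313.3, 48.0]
tool_rot: [-1.575, -0.01, -0.163]
force: [-0.0, -0.1, 0.7]
width: 67.8
```

```bash
python3 -c "
from h import *
go([510.5,-309.8,33],-9.5)"
```

```text
pos [ 514.3 -313.3   48. ] yaw -9.4 tilt [-1.575 -0.01 ] w 67.8 | shift units [-0.11  0.37  0.07] turn-y units 0.03 | after turn [-0.11  0.37  0.07]
  exact: turn units [0.05 0.03 0.11] shift units [-0.11  0.37  0.07] t 29.3 F [-0.  -0.1  0.7]
```

Call:
apply_moves:
  commands:
    - [[-0.09,0.12,0.06,0.05,0,0.1],[-0.02,0.12,0.01,0,0,0],[0,0.1,0,0,0,0],[0,0.04,0,0,0,0],[0,0,0,0,0,0],[0,0,0,0,0,0]]

```text
clock: 29.77
eef_pos: [511.5, -310.5, 33.8]
tool_rot: [-1.571, -0.004, -0.163]
force: [-0.5, 1.3, -1.2]
width: 67.9
```

```bash
python3 -c "
from h import *
go([510.5,-309.8,33],-9.5)"
```

```text
pos [ 511.5 -310.5   33.8] yaw -9.4 tilt [-1.571 -0.004] w 67.9 | shift units [-0.03  0.02  0.01] turn-y units 0.03 | after turn [-0.03  0.02  0.01]
  exact: turn units [0.01 0.03 0.04] shift units [-0.03  0.02  0.01] t 29.8 F [-0.5  1.3 -1.2]
```

Call:
apply_moves:
  commands:
    - [[-0.02,0.02,0.01,0,0,0.04],[0,0,0,0,0,0],[0,0,0,0,0,0],[0,0,0,0,0,0],[0,0,0,0,0,0],[0,0,0,0,0,0],[0,0,0,0,0,0],[0,0,0,0,0,0]]
  claw: 20

```text
clock: 30.43
eef_pos: [510.5, -310.0, 33.5]
tool_rot: [-1.572, 0.0, -0.163]
force: [-0.4, 0.7, 0.3]
width: 39.2
```

Call:
apply_moves:
  commands:
    - [[0,-0.2,0,0,0,0],[0,-0.4,0,0,0,0],[0,-0.7,0,0,0,0],[0,-0.8,0,0,0,0],[0,-0.8,0,0,0,0],[0,-0.4,0,0,0,0],[0,0,0,0,0,0],[0,0,0,0,0,0]]

```text
clock: 31.1
eef_pos: [510.4, -309.6, 172.9]
tool_rot: [-1.571, 0.001, -0.164]
force: [-0.5, 0.4, -2.0]
width: 39.1
```

```bash
python3 -c "
from h import *
go([503.5,75,170],-9.5)
import pickle
w=grab('wrist','w10.png'); pickle.dump(w,open('w10.pkl','wb'))"
```

```text
pos [ 510.4 -309.6  172.9] yaw -9.4 tilt [-1.571e+00  1.000e-03] w 39.1 | shift units [-1.74  0.07  9.46] turn-y units 0.02 | after turn [-1.76  0.07  9.46]
  exact: turn units [ 0.    0.02 -0.01] shift units [-1.74  0.07  9.46] t 31.1 F [-0.5  0.4 -2. ]
```

View pics/w10.png

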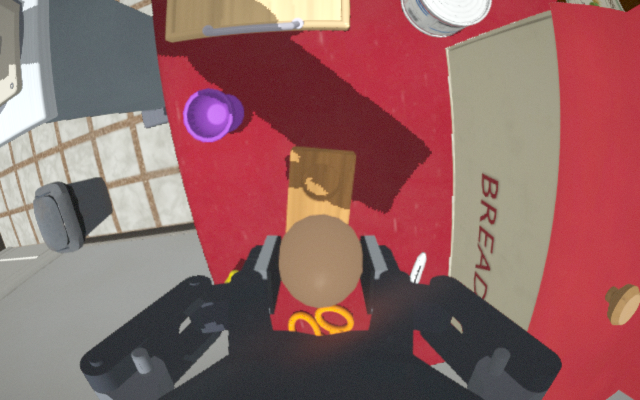

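Egg held upright, silhouette x 278–363, y 214–307.

```bash
python3 -c "
from h import *
import pickle
w=pickle.load(open('w10.pkl','rb'))
for z in (178,182): print('egg',onz(w,(320.5,260),z,True))"
```

```text
egg [ 509.81612135 -312.30589466  178.        ]
egg [ 510.16966724 -310.14657765  182.        ]
```

Call:
apply_moves:
  commands:
    - [[-0.08,0,0.4,0,0,0],[-0.16,0,0.85,0,0,0],[-0.16,0,0.85,0,0,0],[-0.16,0,0.85,0,0,0],[-0.16,0,0.85,0,0,0],[-0.16,0,0.85,0,0,0],[-0.16,0,0.85,0,0,0],[-0.16,0,0.85,0,0,0]]

```text
clock: 31.82
eef_pos: [498.0, -51.8, 161.2]
tool_rot: [-1.579, 0.015, -0.183]
force: [0.0, -0.1, -1.0]
width: 39.6
```

Call:
apply_moves:
  commands:
    - [[-0.16,0,0.85,0,0,0],[-0.16,0,0.85,0,0,0],[-0.1,0,0.5,0,0,0],[0,0,0,0,0,0],[0,0,0,0,0,0]]

```text
clock: 32.23
eef_pos: [490.7, 52.6, 153.2]
tool_rot: [-1.58, 0.031, -0.169]
force: [-0.4, -1.1, -0.7]
width: 39.1
```

```bash
python3 -c "
from h import *
go([504,75.3,130],-9.5)"
```

```text
pos [490.7  52.6 153.2] yaw -9.7 tilt [-1.58   0.031] w 39.1 | shift units [0.23 0.58 0.62] turn-y units -0.03 | after turn [0.23 0.58 0.62]
  exact: turn units [ 0.1  -0.03 -0.35] shift units [0.25 0.57 0.62] t 32.2 F [-0.4 -1.1 -0.7]
```

Call:
apply_moves:
  commands:
    - [[0.08,0,0.25,0.08,0,-0.2],[0.06,0.1,0.25,0.02,0,-0.12],[0.03,0.2,0.1,0,0,0],[0,0.2,0,0,0,0],[0,0,0,0,0,0],[0,0,0,0,0,0],[0,0,0,0,0,0]]

```text
clock: 32.82
eef_pos: [501.3, 71.6, 128.0]
tool_rot: [-1.575, 0.004, -0.177]
force: [0.0, 0.1, -0.9]
width: 39.4
```

```bash
python3 -c "
from h import *
go([504,75.3,100],-9.5)"
```

```text
pos [501.3  71.6 128. ] yaw -10.1 tilt [-1.575  0.004] w 39.4 | shift units [0.05 0.7  0.1 ] turn-y units -0.13 | after turn [0.05 0.7  0.1 ]
  exact: turn units [ 0.04 -0.13 -0.05] shift units [0.05 0.7  0.11] t 32.8 F [ 0.   0.1 -0.9]
```

Call:
apply_moves:
  commands:
    - [[0.03,0.1,0.07,0.04,-0.12,-0.04],[0.02,0.25,0.04,0,0,0],[0,0.3,0,0,0,0],[0,0.1,0,0,0,0],[0,0,0,0,0,0],[0,0,0,0,0,0]]

```text
clock: 33.32
eef_pos: [505.2, 74.3, 95.8]
tool_rot: [-1.571, -0.002, -0.168]
force: [0.2, 0.4, -0.6]
width: 39.1
```

```bash
python3 -c "
from h import *
go([504,75.3,72.5],-9.5)"
```

```text
pos [505.2  74.3  95.8] yaw -9.6 tilt [-1.571 -0.002] w 39.1 | shift units [-0.03  0.58  0.02] turn-y units -0.02 | after turn [-0.03  0.58  0.02]
  exact: turn units [-0.   -0.02  0.02] shift units [-0.04  0.58  0.02] t 33.3 F [ 0.2  0.4 -0.6]
```

Call:
apply_moves:
  commands:
    - [[-0.03,0.12,0.02,0,0,0.02],[0,0.12,0,0,0,0],[0,0.12,0,0,0,0],[0,0.06,0,0,0,0],[0,0,0,0,0,0],[0,0,0,0,0,0]]

```text
clock: 33.82
eef_pos: [504.8, 75.5, 78.0]
tool_rot: [-1.57, -0.001, -0.168]
force: [-0.1, 0.4, -0.7]
width: 39.5
```

```bash
python3 -c "
from h import *
go([504,75.3,72.5],-9.5)"
```

```text
pos [504.8  75.5  78. ] yaw -9.6 tilt [-1.57e+00 -1.00e-03] w 39.5 | shift units [-0.02  0.14 -0.01] turn-y units -0.02 | after turn [-0.02  0.14 -0.01]
  exact: turn units [-0.01 -0.02  0.02] shift units [-0.02  0.14 -0.01] t 33.8 F [-0.1  0.4 -0.7]
```

Call:
apply_moves:
  commands:
    - [[-0.02,0.05,-0.01,0,0,0],[0,0.05,0,0,0,0],[0,0.03,0,0,0,0],[0,0,0,0,0,0],[0,0,0,0,0,0]]

```text
clock: 34.23
eef_pos: [505.1, 75.6, 73.3]
tool_rot: [-1.569, -0.004, -0.168]
force: [-1.2, 0.7, -0.9]
width: 39.2
```

```bash
python3 -c "
from h import *
go([504,75.3,72.5],-9.5)"
```

```text
pos [505.1  75.6  73.3] yaw -9.6 tilt [-1.569 -0.004] w 39.2 | shift units [-0.03  0.02 -0.01] turn-y units -0.02 | after turn [-0.03  0.02 -0.01]
  exact: turn units [-0.02 -0.02  0.05] shift units [-0.03  0.02 -0.01] t 34.2 F [-1.2  0.7 -0.9]
```

Call:
apply_moves:
  commands:
    - [[0,0.03,0,0,0,0],[0,0.02,0,0,0,0],[0,0,0,0,0,0],[0,0,0,0,0,0]]

```text
clock: 34.57
eef_pos: [505.5, 76.3, 72.9]
tool_rot: [-1.567, -0.005, -0.168]
force: [0.0, -0.0, 0.3]
width: 39.1
```

Call:
apply_moves:
  commands:
    - [[0,0,0,0,0,0],[0,0,0,0,0,0],[0,0,0,0,0,0],[0,0,0,0,0,0],[0,0,0,0,0,0],[0,-0.2,0,0,0,0],[0,-0.5,0,0,0,0],[0,-0.8,0,0,0,0]]
  claw: 70

```text
clock: 35.23
eef_pos: [500.7, 75.3, 129.6]
tool_rot: [-1.572, 0.007, -0.168]
force: [0.5, -0.1, -0.5]
width: 70.1
```

Call:
apply_moves:
  commands:
    - [[0,-0.8,0,0,0,0],[0,-0.8,0,0,0,0],[0,-0.8,-0.5,0,0,0],[0,-0.4,-0.8,0,0,0],[0,0,-0.8,0,0,0],[0,0,-0.4,0,0,0],[0,0,0,0,0,0],[0,0,0,0,0,0]]

```text
clock: 35.9
eef_pos: [487.2, -26.2, 258.1]
tool_rot: [-1.567, -0.008, -0.166]
force: [-0.2, 0.3, 0.4]
width: 70.0
```

```bash
python3 -c "
from h import *
import pickle
go([504,75.3,72.5],-9.5)
for n in ('wrist','top','side'):
  w=grab(n,n+'11.png'); pickle.dump(w,open(n+'11.pkl','wb'))
a=[cv2.imread('pics/%s11.png'%n) for n in ('wrist','side','top')]
b=np.vstack([cv2.resize(a[0],(640,400)),np.hstack([cv2.resize(a[1][150:350,180:400],(320,200)),cv2.resize(a[2][150:275,200:400],(320,200))])])
cv2.imwrite('pics/f11.png',b)"
```

```text
pos [487.2 -26.2 258.1] yaw -9.5 tilt [-1.567 -0.008] w 70.0 | shift units [-0.    4.64  2.57] turn-y units 0.0 | after turn [-0.    4.64  2.57]
  exact: turn units [-0.04  0.    0.09] shift units [-0.04  4.65  2.56] t 35.9 F [-0.2  0.3  0.4]
```

View pics/f11.png

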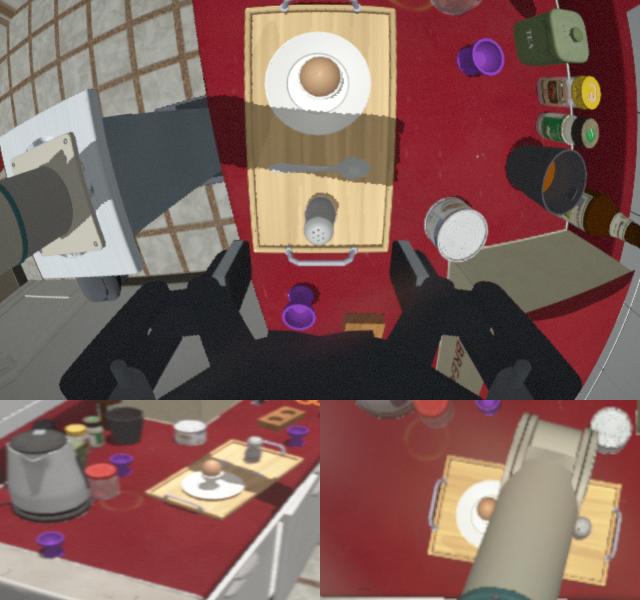

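Wrist view: the egg sits in the cup at (320,76) on the plate (x 265–371, y 31–135), spoon tips are at (268,169) and (370,168), shaker cap at (319,234). The side view shows cup, egg and shaker upright.

```bash
python3 -c "
from h import *
import pickle
w=pickle.load(open('wrist11.pkl','rb'));s=pickle.load(open('side11.pkl','rb'))
P=np.array([onz(w,u,21,True)[:2] for u in [(265,83),(371,83),(318,31),(318,135)]],np.float32);(pc,r)=cv2.minEnclosingCircle(P);print('plate',pc,r)
a=onz(w,(370,168),11,True)[:2];b=onz(w,(268,169),11,True)[:2]
th=np.radians(-9.5);R=np.array([[np.cos(th),-np.sin(th)],[np.sin(th),np.cos(th)]])
f=lambda p:(R.T@(np.array(p)[:2]-pc)).round(1)
print('spoon',f((a+b)/2),np.degrees(np.arctan2(*(a-b)[::-1])),'shaker cap',f(onz(w,(319,234),96,True)),'egg',f(onz(w,(320,76),82,True)))
hsv=cv2.cvtColor(s['im'],cv2.COLOR_BGR2HSV); x0,y0=300,180
m=cv2.inRange(hsv[180:250,300:360],(8,60,60),(18,150,255)); ks=cv2.findContours(m,0,1)[0]
for k in ks:
  if cv2.contourArea(k)>30: print('egg side',cv2.boundingRect(k+np.array([300,180])))
print('expected egg top/mid/rim px',[proj(s,(504,75.3,z)).round(1).tolist() for z in (110,78,67)], readout.read_state()['clock'])"
```

```text
plate (502.83837890625, 73.72451782226562) 64.77841186523438
spoon [   1.3 -108.6] -9.008634983676219 shaker cap [   0.9 -162.9] egg [2.  1.9]
egg side (300, 189, 60, 61)
expected egg top/mid/rim px [[325.4, 210.7], [325.3, 219.2], [325.3, 222.1]] 36.05
```

```bash
python3 -c "
from cell import finish_job
print(finish_job())"
```

```text
the job is handed in; nothing more can be done
None
```

The breakfast is laid and handed in at about 36 s of the 131 s allowed. The cup is on the plate, the egg sits upright in it, and the spoon and salt shaker are to the right in one row. The hand-in gives no verdict.

Last checks, measured in the plate's frame from the final wrist picture:

| Item | Measured | Allowed |
|---|---|---|
| Plate centre | within about 1 mm of where it started | 20 mm |
| Egg from plate centre | about 3 mm | cup within 12 mm of centre |
| Spoon, right of plate centre | 109 mm | 94–124 mm |
| Spoon, off the row | 1 mm | 15 mm |
| Spoon angle to the tray | about 0.5° | 10° |
| Shaker, right of the spoon | 54 mm | 41–71 mm |
| Shaker, off the row | 1 mm | 15 mm |

- **Egg seated:** in the side view the egg appears where a seated egg should (its middle at about px 325,219), and the cup, egg and shaker stand upright.
- **Cup from plate centre:** about 3 mm, measured before the egg went in.
- **Not clean:** my automatic colour mask for the egg in the side picture failed because it picked up the background. I judged the egg's height by eye against the computed pixel positions.
- **Bystanders:** the gripper was not taken near the jam jar, the tin or the lemon. I did not re-measure their positions at the end.

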